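Close up the packed tray in the stockroom's closing station

TASK

Pack the tray and close it up. Put every small carton into the open tray, lying flat, and then lay the lid on it so that it sits fully down; leave the stop pin in its bore meanwhile, because it holds the tray in the loading position. Then draw the pin out and park it upright in the notch at the side of its block with its collar resting on the block, slide the tray fully shut, and last of all bring the clamp bar fully down across the lid, without pushing the tape, stapler or pen pot about.

Things in the scene. Friction and masses are not known exactly. Their poses are not given: they have to be found in the camera images.
- station: Closing station fixed on the table: grey base plate 310 x 190 x 12 mm with a white sliding tray, an aluminium pin block and a clamp bar. Origin on the table under the base's middle. x is the way the tray slides SHUT (away from the robot, within 0.15 rad), z up. The pin block, on the +y side, is 50 mm wide in x, top 45 mm above the table; bore nearer the tray, side notch at its outer edge.
- tray (a joint): Opening of the sliding tray, m: 0 = fully shut, grows towards the robot (station -x), end stop 0.125; starts about 0.1 open. With the pin in the bore, a lug on the tray's +y side (top 59 mm above the table) meets the pin's collar, so the tray cannot go below about 0.095. About 2 N friction; stays where it is left.
- tray_in (a point): Centre of the tray's inner floor (22 mm above the table); axes as the station's; moves with the tray. The tray is white, open on top, inside 152 mm (x) x 150 mm (y) x 40 mm deep, walls 6 mm, rim 62 mm above the table.
- tray_tab (a point): Top centre of the tray's black upright pull tab on its -y side, 92 mm above the table; the tab is 12 mm (station x) x 24 mm (y) and stands 58 mm tall, 11 mm clear of the tray wall; pinch it from above along x or push it.
- bore (a point): Centre of the mouth of the vertical bore (12.5 mm wide, right through the block) in the top of the pin block, 45 mm above the table; axes as the station's.
- notch (a point): Parking place in the pin block's side notch, level with the block's top (45 mm above the table), 53 mm in station +y from the bore: a vertical slot 14 mm wide (x), open at the top and towards +y, back wall 11 mm behind this point, block's outer edge 15 mm in front. The pin hangs here upright, shaft down in the slot, collar resting on the block's top. Axes as the station's.
- pin: Steel stop pin, starting in the bore. Origin: centre of its foot; z along it. Shaft 10 mm diameter and 30 mm long (z 0 to 30), round collar 22 mm diameter (z 30 to 48), flat grip tab 14 mm (its x) x 26 mm (its y), z 48 to 86 mm. In the bore or the notch the collar rests on the block, origin 30 mm below the block's top. 120 g.
- lid: Loose white lid lying right way up on the table, left. Origin: centre of its underside. A step 146 (x) x 144 (y) x 6 mm fits inside the tray's rim, the plate above, 168 x 166 x 5 mm, rests on the rim; a wooden grip bar 14 (x) x 64 mm (y) stands in the middle, 11 to 39 mm above the origin. Seated, its origin is 34 mm above point tray_in, its x along the tray's (either way round). 175 to 350 g.
- clamp (a joint): Angle of the clamp bar, rad: 0 = down, level across the tray; starts raised 0.9 to 1.2; upper stop 1.3. Stiff hinge (about 0.3 N m): it stays where it is left. Down, its underside is 2 mm above a seated lid, clear of the lid's grip.
- clamp_hinge (a point): The clamp bar's hinge axis (parallel to station x), on the +y side of the shut tray, 76 mm above the table.
- clamp_grip (a point): Middle of the clamp bar's black cross handle at its free end, 228 mm from the hinge: a round bar 14 mm thick and 64 mm long along station x. Raised at angle a it is at 228 cos a towards station -y and 228 sin a (mm) above the hinge. The steel bar (18 mm wide, 14 mm thick) joins it in the middle.
- tape: Bystander: roll of packing tape lying flat, 100 mm diameter, 48 mm high. Origin under its centre.
- stapler: Bystander: grey desk stapler 130 mm long, 45 mm high. Origin under its centre.
- penpot: Bystander: white ceramic pot 72 mm wide, 90 mm high. Origin under its centre.
- carton1: One of the small brown cardboard cartons with a white paper band, 32 mm (x) x 40 mm (y) x 28 mm (z), standing flat on the table to the right of the station, origin at its CENTRE, 14 mm below its top; axes along its edges. 35 to 70 g. May be absent.
- carton2: One of the small brown cardboard cartons with a white paper band, 32 mm (x) x 40 mm (y) x 28 mm (z), standing flat on the table to the right of the station, origin at its CENTRE, 14 mm below its top; axes along its edges. 35 to 70 g. May be absent.
- carton3: One of the small brown cardboard cartons with a white paper band, 32 mm (x) x 40 mm (y) x 28 mm (z), standing flat on the table to the right of the station, origin at its CENTRE, 14 mm below its top; axes along its edges. 35 to 70 g. May be absent.
- carton4: One of the small brown cardboard cartons with a white paper band, 32 mm (x) x 40 mm (y) x 28 mm (z), standing flat on the table to the right of the station, origin at its CENTRE, 14 mm below its top; axes along its edges. 35 to 70 g. May be absent.
- carton5: One of the small brown cardboard cartons with a white paper band, 32 mm (x) x 40 mm (y) x 28 mm (z), standing flat on the table to the right of the station, origin at its CENTRE, 14 mm below its top; axes along its edges. 35 to 70 g. May be absent.
Not all that is in view belongs to the job. What is shaped like the carton5 but black or turquoise is not meant.

How it is judged:
By the outcome, as a careful person would: the job done as asked, in the order asked, and still so for the second after the job is handed in, with the robot touching nothing.
Of carton1, carton2, carton3, carton4, carton5 only 3 to 5 are there at a start; the rules pass over those that are not, and their reading is None.
At some moment in a run one of carton1, carton2, carton3, carton4, carton5 may be knocked a few centimetres aside while the robot is not near it.
Once in a run the grip may slacken for a moment while it holds something.
It also fails if it takes over 200 s, if anything falls off the work surface, if the arm or the gripper's body presses on something with over 40 N, if the wrist force passes 120 N, or if a joint passes its speed limit or range.

ROBOT

A 7-joint arm with a two-finger parallel gripper is mounted at the origin on the work surface. World frame = base frame: x ahead of the robot, y to its left, z up, the work surface at z = 0. Lengths are in m, angles in rad, forces in N, time in s.
With the tool pointing down it reaches from about 0.425 to 1.025 m from the base axis. Payload 3.6 kg.
Tool frame: the origin (TCP) lies midway between the tips of the shut fingers; the grasp point (between the pads) lies pinch_z behind it (pinch_z is the distance from the TCP to the grasp point, in m); z points along the fingers, y is the line along which they close (so a half turn about z gives the same grasp; the last joint's range is limited). The gripper opens to 85 mm and grips with 20 to 120 N. Pads are 22 mm wide; open, the fingers measure 114 mm over their backs; the gripper's body (76 mm by 85 mm) begins 54 mm behind the grasp point. The pads swing forward as they close: fully open they stand 13 mm farther back than shut.
Start: joints at [-1.355, 0.591, 0.048, 1.609, -0.033, 0.943, -0.034], TCP at [0.22, 0.691, 0.231] pointing down, gripper open.
Joint ranges: [-2.69, 2.69], [-0.47, 2.24], [-1.27, 1.36], [0.19, 2.51], [-1.53, 4.68], [0.08, 2.07], [-3.09, 3.09]. Speed limits (rad/s): [2.57, 2.57, 3.14, 3.14, 3.14, 3.14, 3.14].

INTERFACE

Orientations are given as a rotation vector (axis times angle).
In Python, from workcell import sense, capture, sign_off, pinch_z gives the robot as it stands. The module is installed in compiled form; this text tells all that it offers.
- The arm moves only by the tool jog_arm, never from a script. Its argument "increments" is a list that holds one entry, the list of rows, each a list of 7 numbers: the opening, from -1 (shut) to 1 (fully open), then the shift along the tool's x, y, z scaled (see below), then the turn, a rotation vector about the tool's x, y, z scaled (see below). A call has 1 to 12 rows; each row is the pose to reach, as a shift and turn from the pose commanded when the call began, along the tool's axes at that moment; what a row does not reach only later rows make up. The controller multiplies each number of a shift by 15 cm and each number of a turn by 90 degrees. A row lasts 1/10 s, in which the tool goes at most 50 mm and 8.59 degrees, less where a joint would pass 70% of its speed; a pose out of reach is approached as far as the arm can. A call with a number of a shift or a turn outside -1 to 1 is refused whole. A call with a gripper value outside its range is refused whole. The fingers move at their own pace and stop on an object; the grip force is fixed at half the most. Time passes only in rows, so rows that repeat a pose let the fingers close. It gives the time, the measured TCP pose, the force, the opening and the grip force at its end, in the units of the state.
- sense(): the state, without advancing time (a new reading comes with each control period).
- capture(name): name is "scene" or "side" or "wrist"; returns a dict with "pixels" (384x512x3 uint8, red, green, blue), "camera_matrix" (3x3 intrinsics, pixels), "R" (3x3) and "t" (3): a world point X has camera coordinates R X + t; the wrist camera has in their place "tool_from_camera" (4x4, takes a point from camera to tool coordinates, whose origin is the TCP and whose axes are the flange's). Camera axes: x right, y down, z forward; pixel columns grow to the right and rows downward; lengths in m; the calibration is good to about 2 mm. A picture is of the moment at which its call begins: read the wrist's pose just before it. There is no depth.
- sign_off(): hands the job in; it is judged then, once.
The state is a dict: "time": time; "qpos": joint angles; "qd": joint speeds; "joint_efforts": joint torques, N m; "tcp_pos": TCP position; "tcp_rot": TCP orientation; "ft_force": force on the tool from outside, world axes, zero at the start; "wrist_torque": the same for the moment, N m; "grip_width": opening from 0.0 (shut) to 1.0 (fully open); "gripper_force": force on a finger pad.
Only numpy, scipy, OpenCV 4.12 (cv2) and the standard library are available. Lean on these libraries where they do the work, as an engineer would, in place of code of your own. Each camera call takes 0.05 s, during which the arm holds its last target. There are 200 camera calls.

## Working session

There is one attempt and no reset: what is moved stays moved. The work goes in short steps, Python scripts to look and compute and a tool call to move; the robot and the scene stay as the last step left them, time stands still between calls to the robot, and variables do not carry over. Pictures are saved under pics/ and viewed, at most 14 in all, crops included, and the job is handed in when it is done.

Besides the shell and the picture viewer there is one more tool, called after "Emit:" as a command line: name --argument value ..., lists and objects as JSON in quotes. jog_arm: Moves the arm, as the interface text tells. Its arguments: {"type":"object","properties":{"increments":{"type":"array","items":{"type":"array","items":{"type":"array","items":{"type":"number","minimum":-1,"maximum":1}}}}},"required":["increments"]}

```bash
mkdir -p pics; python3 - <<'E'
from workcell import *
import cv2,numpy as np
s=sense();print(s,pinch_z)
for n in("scene","side","wrist"):
    c=capture(n);cv2.imwrite(f"pics/{n}0.png",cv2.cvtColor(c["pixels"],cv2.COLOR_RGB2BGR))
    print(n,[(k,np.round(v,4).tolist()) for k,v in c.items() if k!="pixels"])
a=cv2.imread("pics/scene0.png");cv2.imwrite("pics/scene0b.png",cv2.resize(a,(800,600),interpolation=cv2.INTER_CUBIC))
a=cv2.imread("pics/side0.png");cv2.imwrite("pics/side0b.png",cv2.resize(a,(800,600),interpolation=cv2.INTER_CUBIC))
E
```

```text
{'time': 0.0, 'qpos': array([-1.35546784,  0.59208698,  0.04829578,  1.60980953, -0.03332778,
        0.94269666, -0.03371496]), 'qd': array([ 0.00205982,  0.00151675, -0.00198973,  0.00179415, -0.0013571 ,
        0.00168467,  0.00013902]), 'joint_efforts': array([ 3.88652315e-04, -5.48681116e+01,  1.54647633e+00, -1.98138732e+01,
        9.30468523e-03,  8.68987700e-03, -1.53418330e-05]), 'tcp_pos': array([0.2200943 , 0.68992904, 0.23016879]), 'tcp_rot': array([-0.48306173, -3.10398681,  0.0034277 ]), 'ft_force': array([ 0.64078078,  0.63460512, -0.64606662]), 'wrist_torque': array([ 0.00231513, -0.04458594, -0.01075505]), 'gripper_force': 0.0, 'grip_width': 0.9993315346183883} 0.0187
scene [('camera_matrix', [[475.928, 0.0, 260.1456], [0.0, 475.928, 186.1084], [0.0, 0.0, 1.0]]), ('R', [[0.274, 0.9616, -0.0152], [0.7586, -0.2258, -0.6112], [-0.5912, 0.1559, -0.7913]]), ('t', [-0.0906, -0.3866, 1.828])]
side [('camera_matrix', [[406.8223, 0.0, 247.107], [0.0, 406.8223, 186.7653], [0.0, 0.0, 1.0]]), ('R', [[0.7796, -0.6262, -0.0128], [-0.4586, -0.5568, -0.6926], [0.4266, 0.5458, -0.7212]]), ('t', [-0.4928, 0.2949, 1.0666])]
wrist [('camera_matrix', [[330.1351, 0.0, 260.8689], [0.0, 330.1351, 186.6079], [0.0, 0.0, 1.0]]), ('tool_from_camera', [[0.001, -0.9471, -0.3211, 0.0814], [1.0, 0.0007, 0.0011, -0.0013], [-0.0008, -0.3211, 0.9471, -0.143], [0.0, 0.0, 0.0, 1.0]])]
```

View pics/scene0b.png

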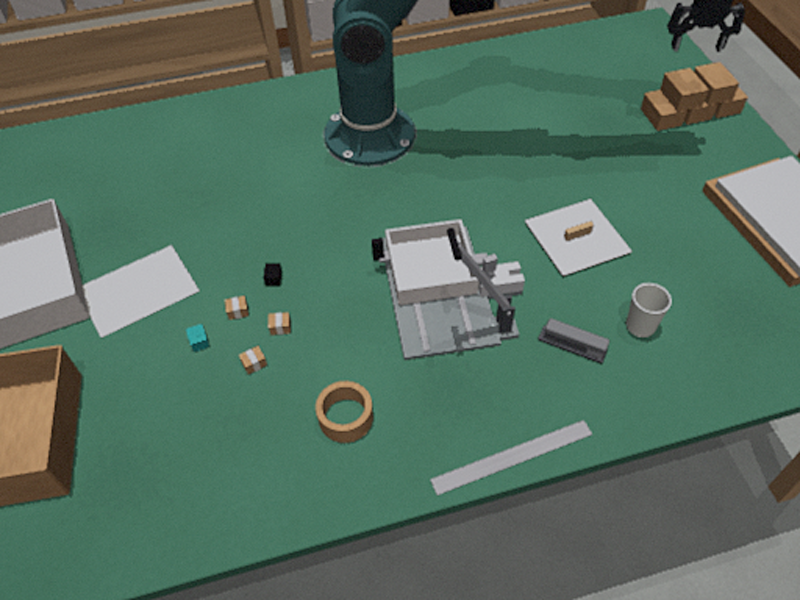

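View pics/side0b.png

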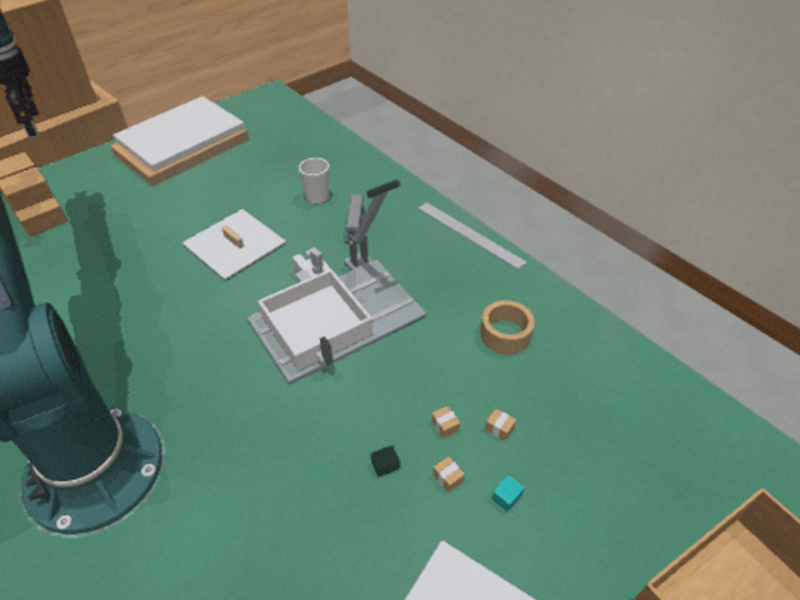

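Scene view (800x600): the brown banded cartons are at (236,307), (279,323) and (253,360). Things that could be mistaken for them are the black block (273,274), the turquoise block (198,337) and the unbanded brown box stack (690,95). The lid is at (578,237) with its wooden grip; the plain white sheets at (140,290) and (770,210) are not it. The tray is at (435,260) with its tab at (378,249), the pin block is at (500,275), the clamp handle at (455,243) and its hinge at (505,318). I choose the three banded cartons and will check them with a crop.

```bash
cat > h.py <<'E'
from workcell import *
import cv2,numpy as np
from scipy.spatial.transform import Rotation as Rn
np.set_printoptions(precision=4,suppress=True)
def cam(n):
    s=sense();c=capture(n);K=c["camera_matrix"]
    if n=="wrist":
        T=np.array(c["tool_from_camera"]);Rt=Rn.from_rotvec(s["tcp_rot"]).as_matrix()
        Rwc=Rt@T[:3,:3];o=Rt@T[:3,3]+s["tcp_pos"]
    else: Rwc=np.array(c["R"]).T;o=-Rwc@np.array(c["t"])
    return dict(img=cv2.cvtColor(c["pixels"],cv2.COLOR_RGB2BGR),K=np.array(K),R=Rwc,o=o)
def ray(c,uv): 
    d=c["R"]@np.linalg.solve(c["K"],[uv[0],uv[1],1.]);return c["o"],d/np.linalg.norm(d)
def plane(c,uv,z):
    o,d=ray(c,uv);return o+d*(z-o[2])/d[2]
def proj(c,X):
    p=c["K"]@(c["R"].T@(np.asarray(X)-c["o"]));return p[:2]/p[2]
def tri(c1,u1,c2,u2):
    A=[];b=[]
    for c,u in((c1,u1),(c2,u2)):
        o,d=ray(c,u);P=np.eye(3)-np.outer(d,d);A.append(P);b.append(P@o)
    return np.linalg.lstsq(np.vstack(A),np.hstack(b),rcond=None)[0]
def brown(img):
    h=cv2.cvtColor(img,cv2.COLOR_BGR2HSV);return cv2.inRange(h,(5,90,60),(25,255,255))
def blobs(m,k=9,amin=60):
    m=cv2.morphologyEx(m,cv2.MORPH_CLOSE,np.ones((k,k),np.uint8))
    cs=cv2.findContours(m,cv2.RETR_EXTERNAL,cv2.CHAIN_APPROX_NONE)[0]
    return [c for c in cs if cv2.contourArea(c)>amin]
def go(x,y,z,yaw=None,dz=0):
    """print shift (scaled) and turn from present pose to TCP target, tool down, yaw = world angle of tool y axis"""
    s=sense();R=Rn.from_rotvec(s["tcp_rot"]).as_matrix();d=R.T@(np.array([x,y,z])-s["tcp_pos"])/.15
    t=np.zeros(3)
    if yaw is not None:
        ty=np.array([np.cos(yaw),np.sin(yaw),0]);tz=np.array([0,0,-1.]);tx=np.cross(ty,tz)
        t=Rn.from_matrix(R.T@np.c_[tx,ty,tz]).as_rotvec()/(np.pi/2)
    print("shift",d,"turn",t,"dist",np.linalg.norm(d)*.15)
E
python3 - <<'E'
from h import *
a=cam("scene");b=cam("side")
cv2.imwrite("pics/c.png",cv2.resize(a["img"][150:260,110:390],(800,314),interpolation=cv2.INTER_CUBIC))
for n,c in(("scene",a),("side",b)):
    for k in blobs(brown(c["img"]),5,40):
        m=k[:,0].mean(0)
        if cv2.contourArea(k)<600: print(n,m,cv2.contourArea(k),plane(c,m,.016))
f=1.5625
S=lambda x,y:(x/f,y/f)
print("handle",tri(a,S(455,243),b,S(383,188)))
print("tab",tri(a,S(378,240),b,S(326,342)))
print("lidgrip",tri(a,S(579,229),b,S(233,236)))
print("pin",tri(a,S(490,261),b,S(318,255)))
for n,p in dict(tapec=(344,400),stap=(575,338),pot=(648,310),base1=(406,355),base2=(518,335),hinge=(506,308)).items(): print(n,plane(a,S(*p),dict(tapec=.048,pot=.05,stap=.03,hinge=.076).get(n,.012)))
for p in((387,228),(464,221),(481,292),(397,302)): print("rim",plane(a,S(*p),.062))
for p in((526,220),(587,201),(630,247),(565,273)): print("lid",plane(a,S(*p),.011))
E
```

```text
scene [504.5417 306.7361] 322.0 [1.0759 0.4556 0.016 ]
scene [161.6863 229.8627] 122.5 [ 0.5821 -0.3753  0.016 ]
scene [369.9762 147.2857] 86.0 [0.4544 0.3492 0.016 ]
scene [500.      10.5657] 502.5 [-0.1255  1.2202  0.016 ]
side [289.6364 306.8182] 81.5 [ 0.447  -0.4022  0.016 ]
side [287.0625 273.2188] 75.0 [ 0.5082 -0.3262  0.016 ]
side [323.9032 273.5484] 61.5 [ 0.584  -0.3894  0.016 ]
side [353.8406 122.5797] 226.5 [ 1.1519 -0.0009  0.016 ]
side [114.224   99.8698] 348.0 [0.5155 0.7264 0.016 ]
handle [0.6298 0.0021 0.2766]
tab [ 0.4233 -0.0866  0.0883]
lidgrip [0.4633 0.3435 0.0274]
pin [0.5411 0.1093 0.0904]
tapec [ 0.7354 -0.2299  0.048 ]
stap [0.7186 0.2232 0.03  ]
pot [0.7101 0.3746 0.05  ]
base1 [ 0.6532 -0.0927  0.012 ]
base2 [0.6705 0.1282 0.012 ]
hinge [0.6455 0.1067 0.076 ]
rim [ 0.3712 -0.0529  0.062 ]
rim [0.3985 0.1071 0.062 ]
rim [0.5862 0.0787 0.062 ]
rim [ 0.563  -0.0843  0.062 ]
lid [0.3902 0.2554 0.011 ]
lid [0.3752 0.4067 0.011 ]
lid [0.5263 0.4371 0.011 ]
lid [0.5527 0.2774 0.011 ]
```

View pics/c.png

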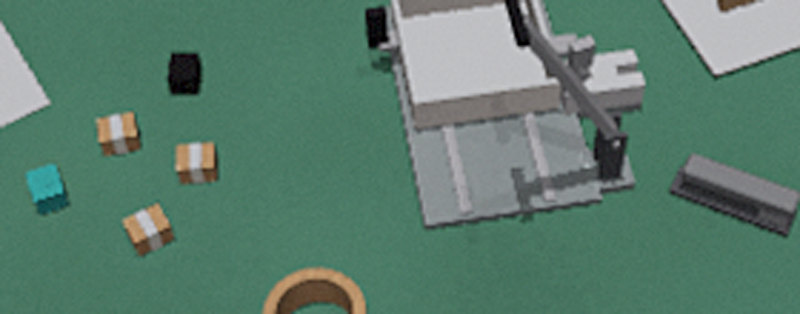

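Crop: the three banded cartons at crop (118,132), (196,162) and (148,228) are confirmed, and the turquoise and black blocks are separate. The station yaw is about -0.15. Next I move above the lid, aligned with the station.

Emit:
jog_arm --increments '[[[1,0,0,-1,0,0,-0.1],[1,0,0,-1,0,0,-0.1],[1,0,0,-1,0,0,-0.1],[1,0,0,-1,0,0,-0.1],[1,0,0,-1,0,0,-0.1]]]'

```text
time: 0.75
tcp_pos: [0.2206, 0.6914, 0.3834]
tcp_rot: [0.238, 3.132, 0.006]
ft_force: [-0.4, -0.5, -1.9]
grip_width: 1.002
gripper_force: 0.0
```

Emit:
jog_arm --increments '[[[1,-1,-0.95,0,0,0,0],[1,-1,-0.95,0,0,0,0],[1,-1,-0.95,0,0,0,0],[1,-1,-0.95,0,0,0,0],[1,-1,-0.95,0,0,0,0],[1,-1,-0.95,0,0,0,0]]]'

```text
time: 1.35
tcp_pos: [0.3487, 0.5242, 0.3796]
tcp_rot: [-0.246, -3.131, 0.006]
ft_force: [0.1, 1.0, 0.4]
grip_width: 0.999
gripper_force: 0.0
```

Emit:
jog_arm --increments '[[[1,-1,-0.95,0,0,0,0],[1,-1,-0.95,0,0,0,0],[1,-1,-0.95,0,0,0,0],[1,-1,-0.95,0,0,0,0],[1,-1,-0.95,0,0,0,0],[1,-1,-0.95,0,0,0,0],[1,-1,-0.95,0,0,0,0],[1,-1,-0.95,0,0,0,0]]]'

```text
time: 2.15
tcp_pos: [0.4716, 0.3667, 0.3807]
tcp_rot: [-0.23, -3.132, -0.001]
ft_force: [0.0, -0.6, 0.4]
grip_width: 1.001
gripper_force: 0.0
```

```bash
python3 - <<'E'
from h import *
import pickle
s=sense();print(s["time"],s["tcp_pos"],Rn.from_rotvec(s["tcp_rot"]).as_matrix())
c=cam("wrist");cv2.imwrite("pics/lid1.png",c["img"]);pickle.dump(c,open("lid1.pkl","wb"))
E
```

```text
2.15 [0.4716 0.3667 0.3807] [[-0.9893  0.1458 -0.0016]
 [ 0.1458  0.9893  0.0006]
 [ 0.0016  0.0004 -1.    ]]
```

View pics/lid1.png

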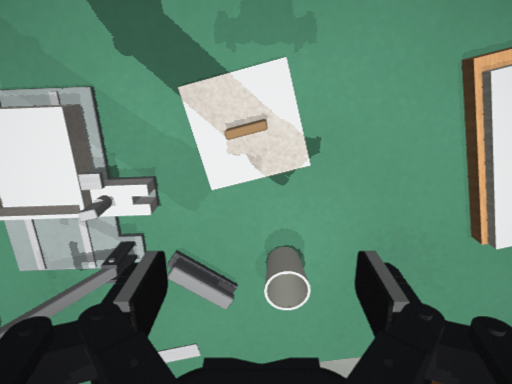

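Wrist view: the lid is at (245,125) with its grip from (225,135) to (267,125), slightly rotated. The pen pot is at (287,280), the stapler at (203,280), and the pin block at (125,195). Next I view the station from above.

Emit:
jog_arm --increments '[[[1,0,-1,0,0,0,0],[1,0,-1,0,0,0,0],[1,0,-1,0,0,0,0],[1,0,-1,0,0,0,0]]]'

```text
time: 2.6
tcp_pos: [0.4499, 0.2086, 0.3813]
tcp_rot: [-0.25, -3.13, 0.005]
ft_force: [0.7, 0.6, -0.1]
grip_width: 0.997
gripper_force: 0.0
```

Emit:
jog_arm --increments '[[[1,0,-1,0,0,0,0],[1,0,-1,0,0,0,0],[1,0,-1,0,0,0,0],[1,0,-1,0,0,0,0],[1,0,-1,0,0,0,0],[1,0,-1,0,0,0,0],[1,0,-1,0,0,0,0]]]'

```text
time: 3.3
tcp_pos: [0.4288, 0.0692, 0.3813]
tcp_rot: [0.232, 3.133, 0.0]
ft_force: [0.2, -0.2, 0.8]
grip_width: 1.002
gripper_force: 0.0
```

```bash
python3 - <<'E'
from h import *
import pickle
s=sense();print(s["time"],s["tcp_pos"])
c=cam("wrist");cv2.imwrite("pics/st1.png",cv2.resize(c["img"],(800,600),interpolation=cv2.INTER_CUBIC));pickle.dump(c,open("st1.pkl","wb"))
l=pickle.load(open("lid1.pkl","rb"))
hs=cv2.cvtColor(l["img"],cv2.COLOR_BGR2HSV)
m=cv2.bitwise_not(cv2.inRange(hs,(55,70,0),(95,255,255)))
m=cv2.morphologyEx(m,cv2.MORPH_OPEN,np.ones((5,5),np.uint8))
for k in blobs(m,5,300):
    if cv2.pointPolygonTest(k,(245.,150.),False)>0:
        r=cv2.minAreaRect(k);B=cv2.boxPoints(r);print("lid px",r)
        W=np.array([plane(l,p,.011) for p in B]);print(W,W.mean(0));
        for i in range(4): d=W[(i+1)%4]-W[i];print(np.linalg.norm(d),np.degrees(np.arctan2(d[1],d[0])))
for k in blobs(brown(l["img"]),3,60):
    r=cv2.minAreaRect(k)
    if 200<r[0][0]<300: 
        B=cv2.boxPoints(r);W=np.array([plane(l,p,.039) for p in B]);print("grip",r,W,W.mean(0))
E
```

```text
3.3 [0.4288 0.0692 0.3813]
lid px ((246.09230041503906, 124.83846282958984), (112.00030517578125, 113.57901000976562), 74.74488067626953)
[[0.3874 0.2516 0.011 ]
 [0.37   0.4177 0.011 ]
 [0.5369 0.4449 0.011 ]
 [0.5614 0.2612 0.011 ]] [0.4639 0.3438 0.011 ]
0.16700874648981007 96.0063354272194
0.1691281958457659 9.284005167582109
0.1853740842756333 -82.40714358680928
0.17419751125133134 -176.83149396144816
grip ((245.57644653320312, 129.19041442871094), (9.72164249420166, 41.736900329589844), 75.25643920898438) [[0.4581 0.3134 0.039 ]
 [0.4514 0.3741 0.039 ]
 [0.4654 0.3758 0.039 ]
 [0.4722 0.3146 0.039 ]] [0.4618 0.3445 0.039 ]
```

View pics/st1.png

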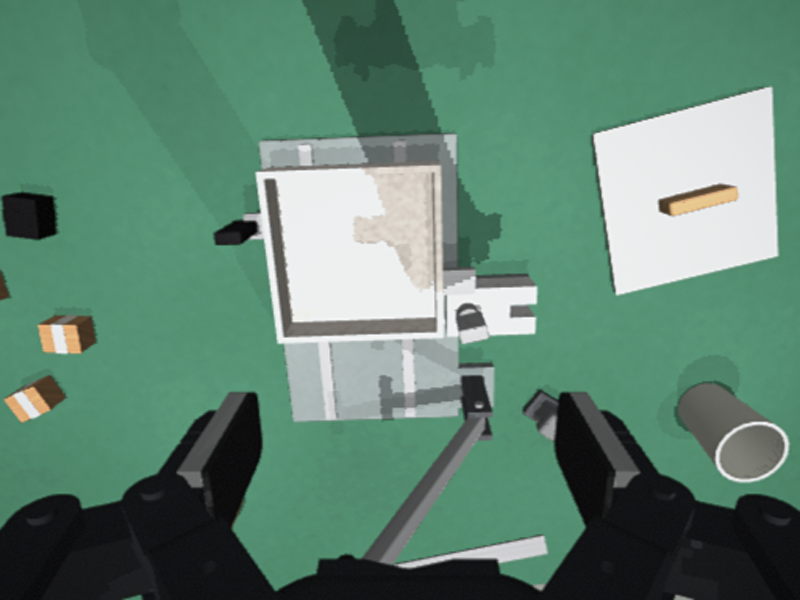

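Station view (800x600): the tray's outer rim corners are (257,173), (441,165), (444,340) and (277,342). The pull tab top is at (235,233), the pin tab at about (470,315), and the notch slot spans (510..537, 304..318). Block corners are (535,288) and (536,333), the hinge is at (478,405), and cartons are visible on the left.

Emit:
jog_arm --increments '[[[1,0,-1,0,0,0,0],[1,0,-1,0,0,0,0],[1,0,-1,0,0,0,0],[1,0,-1,0,0,0,0]]]'

```text
time: 3.75
tcp_pos: [0.4046, -0.0869, 0.3816]
tcp_rot: [0.253, 3.131, -0.003]
ft_force: [-0.1, 0.2, -0.3]
grip_width: 0.998
gripper_force: 0.0
```

Emit:
jog_arm --increments '[[[1,0,-1,0,0,0,0],[1,0,-1,0,0,0,0],[1,0,-1,0,0,0,0],[1,0,-1,0,0,0,0]]]'

```text
time: 4.15
tcp_pos: [0.3821, -0.2353, 0.382]
tcp_rot: [0.253, 3.13, -0.006]
ft_force: [-0.1, 0.3, 0.2]
grip_width: 0.998
gripper_force: 0.0
```

Emit:
jog_arm --increments '[[[1,0,-0.9,0.8,0,0,0],[1,0,-0.9,0.8,0,0,0],[1,0,-0.9,0.8,0,0,0],[1,0,-0.9,0.8,0,0,0],[1,0,-0.9,0.8,0,0,0],[1,0,-0.9,0.8,0,0,0],[1,0,-0.9,0.8,0,0,0]]]'

```text
time: 4.85
tcp_pos: [0.3644, -0.3615, 0.2619]
tcp_rot: [0.233, 3.132, 0.001]
ft_force: [-0.5, 0.8, 0.5]
grip_width: 1.001
gripper_force: 0.0
```

```bash
python3 - <<'E'
from h import *
import pickle
s=sense();print(s["time"],s["tcp_pos"])
c=cam("wrist");cv2.imwrite("pics/ca1.png",c["img"]);pickle.dump(c,open("ca1.pkl","wb"))
for k in blobs(brown(c["img"]),15,150):
    r=cv2.minAreaRect(k);print("carton",np.round(r[0]),np.round(r[1]),r[2],plane(c,r[0],.02))
l=pickle.load(open("st1.pkl","rb"));f=1.5625
P=lambda x,y,z:plane(l,(x/f,y/f),z)
rim=np.array([P(x,y,.062) for x,y in((257,173),(441,165),(444,340),(277,342))]);print("rim",rim,rim.mean(0))
for i in range(4): d=rim[(i+1)%4]-rim[i];print(np.linalg.norm(d),np.arctan2(d[1],d[0]))
for n,x,y,z in(("blk",535,276,.045),("blk",536,333,.045),("slot",510,304,.045),("slot",510,318,.045),("slotmouth",537,304,.045),("slotm2",537,318,.045),("tab",235,232,.092),("pintabtop",470,308,.101),("hinge",478,405,.076),("base",456,134,.012),("base",260,141,.012),("base",293,420,.012)): print(n,P(x,y,z))
E
```

```text
4.85 [ 0.3644 -0.3615  0.2619]
carton [355. 357.] [ 9. 37.] 36.86989212036133 [ 0.6995 -0.27    0.02  ]
carton [273. 299.] [30. 32.] 68.74949645996094 [ 0.5787 -0.3771  0.02  ]
carton [ 27. 307.] [56. 57.] 87.39744567871094 [ 0.5407 -0.7207  0.02  ]
carton [314. 249.] [30. 33.] 90.0 [ 0.5091 -0.3127  0.02  ]
carton [249. 214.] [30. 32.] 84.5596694946289 [ 0.4468 -0.3893  0.02  ]
rim [[ 0.3749 -0.0575  0.062 ]
 [ 0.3918  0.1032  0.062 ]
 [ 0.5577  0.0851  0.062 ]
 [ 0.5358 -0.0768  0.062 ]] [0.465  0.0135 0.062 ]
0.16149688233980386 1.4663161700924618
0.16687714862672823 -0.10844288538331111
0.16339265523491533 -1.7048752897281394
0.16205937798141368 3.0217749739803863
blk [0.511  0.1811 0.045 ]
blk [0.5713 0.1781 0.045 ]
slot [0.5364 0.1547 0.045 ]
slot [0.5513 0.1535 0.045 ]
slotmouth [0.5403 0.1811 0.045 ]
slotm2 [0.5552 0.1801 0.045 ]
tab [ 0.4184 -0.0788  0.092 ]
pintabtop [0.5129 0.111  0.101 ]
hinge [0.626  0.1096 0.076 ]
base [0.3701 0.1234 0.012 ]
base [ 0.3491 -0.0623  0.012 ]
base [ 0.6542 -0.0978  0.012 ]
```

View pics/ca1.png

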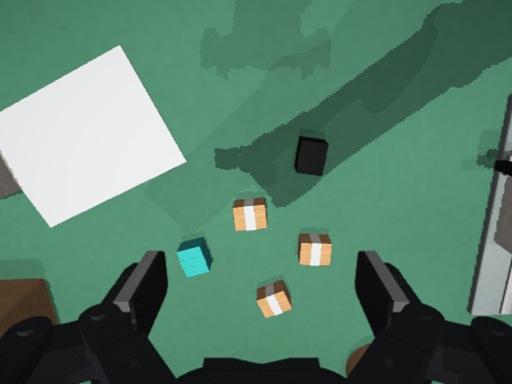

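Wrist view: the cartons are at (249,214), (314,249) and (273,299), the last rotated about 20°. The turquoise block is at (193,258) and the black one at (311,156). I'm going for the first carton.

```bash
python3 - <<'E'
from h import *
go(.447,-.389,.12,1.519)
E
```

```text
shift [-0.5702 -0.0995  0.9487] turn [ 0.0002  0.0012 -0.0616] dist 0.16670505283016912
```

Emit:
jog_arm --increments '[[[0.8,-0.57,-0.1,0.95,0,0,-0.06],[0.8,-0.57,-0.1,0.95,0,0,-0.06],[0.8,-0.57,-0.1,0.95,0,0,-0.06],[0.8,-0.57,-0.1,0.95,0,0,-0.06],[0.8,-0.57,-0.1,0.95,0,0,-0.06],[0.8,-0.57,-0.1,0.95,0,0,-0.06],[0.8,-0.57,-0.1,0.95,0,0,-0.06]]]'

```text
time: 5.6
tcp_pos: [0.4446, -0.3913, 0.1212]
tcp_rot: [0.092, 3.138, -0.003]
ft_force: [1.0, -0.0, 0.6]
grip_width: 0.9
gripper_force: 0.0
```

```bash
python3 - <<'E'
from h import *
c=cam("wrist");cv2.imwrite("pics/a2.png",c["img"]);s=sense();print(s["tcp_pos"])
print("expected A,B,C px",[proj(c,p) for p in((.447,-.389,.028),(.509,-.313,.028),(.579,-.377,.028))])
for k in blobs(brown(c["img"]),15,150):
    r=cv2.minAreaRect(k);print("carton",np.round(r[0]),np.round(r[1]),r[2],plane(c,r[0],.02))
E
```

```text
[ 0.4447 -0.3913  0.1211]
expected A,B,C px [array([265.9918, 191.2413]), array([363.1128, 257.7476]), array([287.3119, 330.388 ])]
carton [285. 323.] [48. 47.] 75.3791275024414 [ 0.5777 -0.3781  0.02  ]
carton [360. 253.] [59. 47.] 6.842772960662842 [ 0.5092 -0.3134  0.02  ]
carton [283. 187.] [18. 47.] 0.0 [ 0.4475 -0.3756  0.02  ]
carton [248. 188.] [47. 18.] 90.0 [ 0.446  -0.4029  0.02  ]
```

View pics/a2.png

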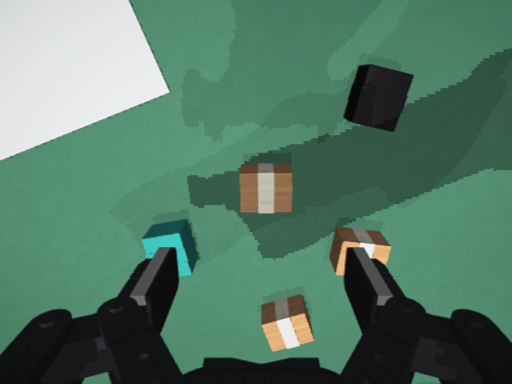

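The first carton is at (266,187), axis-aligned and right under the gripper. I'll descend, grip and lift.

Emit:
jog_arm --increments '[[[0.6,-0.02,0.02,0.35,0,0,0],[0.6,-0.02,0.02,0.6,0,0,0],[0.6,-0.02,0.02,0.79,0,0,0],[0.6,-0.02,0.02,0.79,0,0,0],[0.6,-0.02,0.02,0.79,0,0,0],[-1,-0.02,0.02,0.79,0,0,0],[-1,-0.02,0.02,0.79,0,0,0],[-1,-0.02,0.02,0.79,0,0,0],[-1,-0.02,0.02,0.79,0,0,0],[-1,-0.02,0.02,0.79,0,0,0],[-1,-0.02,0.02,0.79,0,0,0]]]'

```text
time: 6.75
tcp_pos: [0.4493, -0.3891, 0.0027]
tcp_rot: [0.09, 3.137, -0.004]
ft_force: [-0.9, 0.6, 6.4]
grip_width: 0.453
gripper_force: 61.4
```

Emit:
jog_arm --increments '[[[-1,0,0,-0.3,0,0,0],[-1,0,0,-0.6,0,0,0],[-1,0,0,-1,0,0,0],[-1,0,0,-1,0,0,0],[-1,0,0,-1,0,0,0]]]'

```text
time: 7.25
tcp_pos: [0.4496, -0.3889, 0.1535]
tcp_rot: [0.09, 3.135, -0.005]
ft_force: [-0.7, -0.4, -1.0]
grip_width: 0.457
gripper_force: 60.7
```

```bash
python3 - <<'E'
from h import *
s=sense();print(s["tcp_pos"],s["grip_width"],s["gripper_force"])
ex=np.array([.9934,-.1148]);ey=np.array([.1148,.9934]);T=np.array([.465,.0135])
for dx in(-.046,0,.046):
    p=T+dx*ex;go(p[0],p[1],.16,1.456)
E
```

```text
[ 0.4496 -0.3889  0.1535] 0.45684827624849084 60.66950082778931
shift [ 0.3569  2.702  -0.0538] turn [-0.0019  0.0036  0.0366] dist 0.40889332710337206
shift [ 0.0508  2.6842 -0.0521] turn [-0.0019  0.0036  0.0366] dist 0.40278282508593605
shift [-0.2554  2.6665 -0.0503] turn [-0.0019  0.0036  0.0366] dist 0.40187852774432997
```

Emit:
jog_arm --increments '[[[-1,-0.09,0.89,0,0,0,0],[-1,-0.09,0.89,0,0,0,0],[-1,-0.09,0.89,0,0,0,0],[-1,-0.09,0.89,0,0,0,0]]]'

```text
time: 7.65
tcp_pos: [0.469, -0.2476, 0.148]
tcp_rot: [-0.076, -3.136, -0.011]
ft_force: [0.2, 0.3, -1.2]
grip_width: 0.457
gripper_force: 66.1
```

Emit:
jog_arm --increments '[[[-1,-0.09,0.89,0,0,0,0],[-1,-0.09,0.89,0,0,0,0],[-1,-0.09,0.89,0,0,0,0],[-1,-0.09,0.89,0,0,0,0]]]'

```text
time: 8.05
tcp_pos: [0.4903, -0.1169, 0.1485]
tcp_rot: [-0.076, -3.137, -0.005]
ft_force: [-0.2, -0.8, -0.7]
grip_width: 0.454
gripper_force: 66.2
```

Emit:
jog_arm --increments '[[[-1,-0.09,0.89,0,0,0,0.04],[-1,-0.09,0.89,0,0,0,0.04],[-1,-0.09,0.89,0,0,0,0.04],[-1,-0.09,0.89,0,0,0,0.04],[-1,-0.09,0.89,0,0,0,0.04],[-1,-0.09,0.89,0,0,0,0.04]]]'

```text
time: 8.65
tcp_pos: [0.5111, 0.0073, 0.15]
tcp_rot: [-0.194, -3.135, 0.002]
ft_force: [-0.0, 0.3, -1.0]
grip_width: 0.459
gripper_force: 66.2
```

```bash
python3 - <<'E'
from h import *
s=sense();print(s["time"],s["tcp_pos"],s["grip_width"],s["gripper_force"])
ex=np.array([.9934,-.1148]);T=np.array([.465,.0135])
p=T+.05*ex;go(p[0],p[1],.027,1.456)
c=cam("wrist");cv2.imwrite("pics/p1.png",cv2.resize(c["img"],(768,576),interpolation=cv2.INTER_CUBIC))
E
```

```text
8.65 [0.5111 0.0073 0.15  ] 0.4586319091959343 66.17697358131409
shift [-0.0239  0.0074  0.8201] turn [-0.001  -0.0003 -0.0056] dist 0.12307117131368381
```

View pics/p1.png

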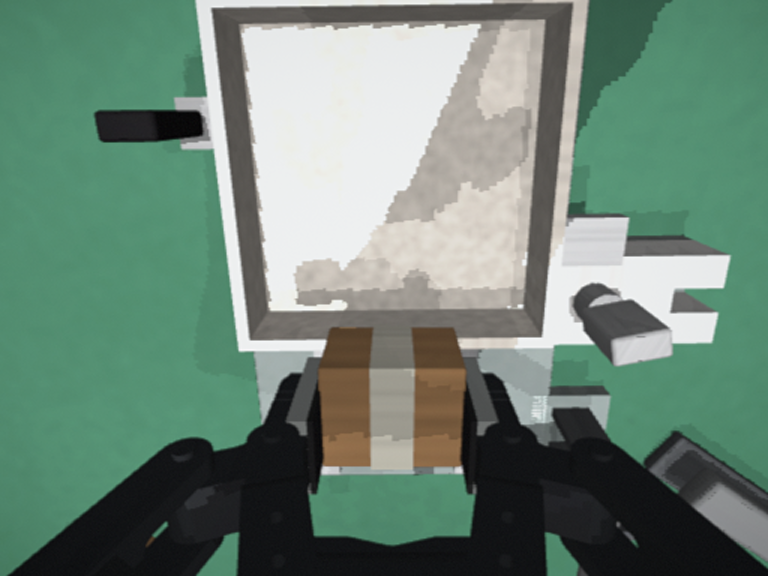

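The view shows carton 1 held at (392,400). Tray inner-rim corners are about (213,8), (575,3), (545,338) and (247,340). The pin's tab top is at about (642,345), the slot is at (672..718, 292..312), and the pull tab is at (150,126).

```bash
python3 - <<'E'
from h import *
c=cam("wrist");s=sense()
P=lambda x,y,z:plane(c,(x/1.5,y/1.5),z)
I=np.array([P(x,y,.062) for x,y in((213,8),(575,3),(543,338),(247,340))]);print(I,I.mean(0))
for i in range(4): d=I[(i+1)%4]-I[i];print(np.linalg.norm(d),np.arctan2(d[1],d[0]))
O=np.array([P(x,y,.062) for x,y in((238,351),(557,345))]);print("outer far",O,np.linalg.norm(O[1]-O[0]))
for n,x,y,z in(("blk",729,255,.045),("blk",714,342,.045),("slot",673,290,.045),("slot",672,312,.045),("pin",642,344,.101),("tab far/near",150,126,.092)): print(n,P(x,y,z))
E
```

```text
[[ 0.3801 -0.0527  0.062 ]
 [ 0.3967  0.0966  0.062 ]
 [ 0.5484  0.0796  0.062 ]
 [ 0.5309 -0.0714  0.062 ]] [0.464 0.013 0.062]
0.15021216001848062 1.4598419346661689
0.15258908162633555 -0.11171669044822825
0.1520176285139353 -1.6861657849611842
0.15193000784837407 3.0179985175267343
outer far [[ 0.5364 -0.0774  0.062 ]
 [ 0.5532  0.0867  0.062 ]] 0.16490832487015677
blk [0.5212 0.1815 0.045 ]
blk [0.5711 0.1779 0.045 ]
slot [0.5373 0.1537 0.045 ]
slot [0.5501 0.1539 0.045 ]
pin [0.5364 0.1109 0.101 ]
tab far/near [ 0.4234 -0.0777  0.092 ]
```

Emit:
jog_arm --increments '[[[-1,-0.02,0.01,0.3,0,0,0],[-1,-0.02,0.01,0.6,0,0,0],[-1,-0.02,0.01,0.82,0,0,0],[-1,-0.02,0.01,0.82,0,0,0],[-1,-0.02,0.01,0.82,0,0,0],[0.4,-0.02,0.01,0.82,0,0,0],[0.4,-0.02,0.01,0.82,0,0,0],[0.4,-0.02,0.01,0.82,0,0,0],[0.4,-0.02,0.01,0.82,0,0,0]]]'

```text
time: 9.65
tcp_pos: [0.515, 0.0109, 0.0279]
tcp_rot: [0.188, 3.135, 0.0]
ft_force: [-0.4, -0.4, -0.0]
grip_width: 0.698
gripper_force: 0.0
```

Emit:
jog_arm --increments '[[[0.4,0,0,-0.3,0,0,0],[0.4,0,0,-0.6,0,0,0],[0.4,0,0,-0.9,0,0,0],[0.4,0,0,-0.9,0,0,0],[0.4,0,0,-0.9,0,0,0]]]'

```text
time: 10.15
tcp_pos: [0.5153, 0.0114, 0.1634]
tcp_rot: [0.187, 3.133, 0.002]
ft_force: [-1.1, 0.4, -1.0]
grip_width: 0.703
gripper_force: 0.0
```

```bash
python3 - <<'E'
from h import *
s=sense();print(s["time"],s["tcp_pos"],s["grip_width"],s["gripper_force"])
c=cam("wrist");cv2.imwrite("pics/p2.png",c["img"])
for k in blobs(brown(c["img"]),21,150):
    r=cv2.minAreaRect(k);print("brown",np.round(r[0]),np.round(r[1]),r[2],plane(c,r[0],.05))
go(.48,-.35,.16,1.456)
E
```

```text
10.15 [0.5153 0.0114 0.1634] 0.7030075364483946 0.0
brown [114. 374.] [18. 15.] 90.0 [ 0.7029 -0.1619  0.05  ]
brown [258. 176.] [43. 48.] 90.0 [0.5109 0.0085 0.05  ]
shift [-0.0602 -2.4196  0.0138] turn [ 0.0004 -0.0002 -0.003 ] dist 0.3630582778192745
```

Emit:
jog_arm --increments '[[[0.6,-0.07,-0.72,0,0,0,0],[0.6,-0.07,-0.72,0,0,0,0],[0.6,-0.07,-0.72,0,0,0,0]]]'

```text
time: 10.5
tcp_pos: [0.5105, -0.1044, 0.1616]
tcp_rot: [-0.203, -3.134, 0.006]
ft_force: [0.1, 0.2, -0.7]
grip_width: 0.8
gripper_force: 0.0
```

Emit:
jog_arm --increments '[[[0.6,-0.07,-0.72,0,0,0,0],[0.6,-0.07,-0.72,0,0,0,0],[0.6,-0.07,-0.72,0,0,0,0]]]'

```text
time: 10.8
tcp_pos: [0.5079, -0.2131, 0.1618]
tcp_rot: [-0.203, -3.135, 0.007]
ft_force: [0.0, -1.0, -0.3]
grip_width: 0.798
gripper_force: 0.0
```

Emit:
jog_arm --increments '[[[0.6,-0.07,-0.72,0,0,0,0],[0.6,-0.07,-0.72,0,0,0,0],[0.6,-0.07,-0.72,0,0,0,0],[0.6,-0.07,-0.72,0,0,0,0],[0.6,-0.07,-0.72,0,0,0,0],[0.6,-0.07,-0.72,0,0,0,0]]]'

```text
time: 11.4
tcp_pos: [0.5073, -0.3116, 0.1613]
tcp_rot: [-0.184, -3.134, -0.004]
ft_force: [0.3, 0.1, -0.8]
grip_width: 0.804
gripper_force: 0.0
```

```bash
cat >> h.py <<'E'
def cartons(c,k=21):
    for q in blobs(brown(c["img"]),k,200):
        r=cv2.minAreaRect(q);print("brown",np.round(r[0]),np.round(r[1]),r[2],plane(c,r[0],.02))
E
python3 - <<'E'
from h import *
s=sense();print(s["time"],s["tcp_pos"])
c=cam("wrist");cv2.imwrite("pics/p3.png",c["img"]);cartons(c)
go(.509,-.3134,.003,1.456)
E
```

```text
11.4 [ 0.5073 -0.3116  0.1613]
brown [402. 374.] [18. 15.] 90.0 [ 0.7615 -0.1815  0.02  ]
brown [330. 342.] [31. 53.] 22.61986541748047 [ 0.7063 -0.2608  0.02  ]
brown [205. 250.] [40. 47.] 69.44395446777344 [ 0.5793 -0.3757  0.02  ]
brown [260. 175.] [46. 41.] 3.5763344764709473 [ 0.5104 -0.3133  0.02  ]
shift [-0.0126 -0.0114  1.0571] turn [ 0.0013 -0.0009 -0.0015] dist 0.15859122524268293
```

View pics/p3.png

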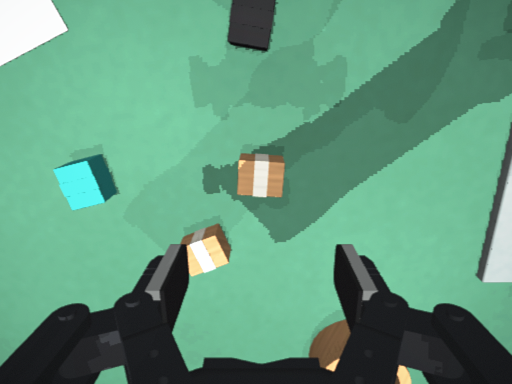

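Carton B is at (260,175), C at (205,250), and the turquoise block at (80,182). I'll grip B.

Emit:
jog_arm --increments '[[[0.6,-0.02,-0.01,0.3,0,0,0.04],[0.6,-0.02,-0.01,0.6,0,0,0.04],[0.6,-0.02,-0.01,0.9,0,0,0.04],[0.6,-0.02,-0.01,1,0,0,0.04],[0.6,-0.02,-0.01,1,0,0,0.04],[0.6,-0.02,-0.01,1,0,0,0.04],[-1,-0.02,-0.01,1,0,0,0.04],[-1,-0.02,-0.01,1,0,0,0.04],[-1,-0.02,-0.01,1,0,0,0.04],[-1,-0.02,-0.01,1,0,0,0.04],[-1,-0.02,-0.01,1,0,0,0.04],[-1,-0.02,-0.01,1,0,0,0.04]]]'

```text
time: 12.65
tcp_pos: [0.5114, -0.3172, 0.0146]
tcp_rot: [0.287, 3.125, -0.001]
ft_force: [0.1, 0.1, 7.3]
grip_width: 0.451
gripper_force: 61.2
```

Emit:
jog_arm --increments '[[[-1,0,0,-0.3,0,0,-0.04],[-1,0,0,-0.6,0,0,-0.04],[-1,0,0,-1,0,0,-0.04],[-1,0,0,-1,0,0,-0.04],[-1,0,0,-1,0,0,-0.04]]]'

```text
time: 13.15
tcp_pos: [0.5114, -0.3174, 0.1654]
tcp_rot: [0.188, 3.13, -0.003]
ft_force: [0.4, 0.2, -1.8]
grip_width: 0.449
gripper_force: 60.8
```

```bash
python3 - <<'E'
from h import *
s=sense();print(s["time"],s["tcp_pos"],s["grip_width"],s["gripper_force"])
ex=np.array([.9934,-.1148]);T=np.array([.464,.013])
p=T+.011*ex;go(p[0],p[1],.156,1.456)
E
```

```text
13.15 [ 0.5114 -0.3174  0.1654] 0.4493665729336481 60.76201558113098
shift [0.5051 2.1496 0.056 ] turn [-0.0012  0.0038 -0.0034] dist 0.3313218056302823
```

Emit:
jog_arm --increments '[[[-1,0.17,0.72,0,0,0,0],[-1,0.17,0.72,0,0,0,0],[-1,0.17,0.72,0,0,0,0]]]'

```text
time: 13.45
tcp_pos: [0.4951, -0.1984, 0.1597]
tcp_rot: [-0.178, -3.129, -0.011]
ft_force: [-0.7, -1.0, -1.0]
grip_width: 0.451
gripper_force: 60.8
```

Emit:
jog_arm --increments '[[[-1,0.17,0.72,0,0,0,0],[-1,0.17,0.72,0,0,0,0],[-1,0.17,0.72,0,0,0,0]]]'

```text
time: 13.75
tcp_pos: [0.4827, -0.0892, 0.1602]
tcp_rot: [-0.176, -3.13, -0.006]
ft_force: [-0.7, 0.3, -1.2]
grip_width: 0.455
gripper_force: 60.8
```

Emit:
jog_arm --increments '[[[-1,0.17,0.72,0,0,0,0],[-1,0.17,0.72,0,0,0,0],[-1,0.17,0.72,0,0,0,0],[-1,0.17,0.72,0,0,0,0],[-1,0.17,0.72,0,0,0,0],[-1,0.17,0.72,0,0,0,0]]]'

```text
time: 14.35
tcp_pos: [0.4731, 0.012, 0.1623]
tcp_rot: [0.194, 3.135, -0.002]
ft_force: [-0.2, -0.1, 0.2]
grip_width: 0.451
gripper_force: 60.8
```

```bash
python3 - <<'E'
from h import *
s=sense();print(s["time"],s["tcp_pos"],s["grip_width"],s["gripper_force"])
ex=np.array([.9934,-.1148]);T=np.array([.464,.013])
p=T+.011*ex;go(p[0],p[1],.037,1.456)
E
```

```text
14.35 [0.4731 0.012  0.1623] 0.45140655279337805 60.80815672874451
shift [-0.012   0.0007  0.8354] turn [-0.0008  0.0004 -0.0058] dist 0.12532273330145288
```

Emit:
jog_arm --increments '[[[-1,-0.01,0,0.3,0,0,0],[-1,-0.01,0,0.6,0,0,0],[-1,-0.01,0,0.84,0,0,0],[-1,-0.01,0,0.84,0,0,0],[-1,-0.01,0,0.84,0,0,0],[0.4,-0.01,0,0.84,0,0,0],[0.4,-0.01,0,0.84,0,0,0],[0.4,-0.01,0,0.84,0,0,0],[0.4,-0.01,0,0.84,0,0,0]]]'

```text
time: 15.25
tcp_pos: [0.4747, 0.0143, 0.0369]
tcp_rot: [0.188, 3.135, 0.0]
ft_force: [0.9, -0.4, 0.0]
grip_width: 0.7
gripper_force: 0.0
```

Emit:
jog_arm --increments '[[[0.4,0,0,-0.3,0,0,0],[0.4,0,0,-0.6,0,0,0],[0.4,0,0,-0.85,0,0,0],[0.4,0,0,-0.85,0,0,0]]]'

```text
time: 15.65
tcp_pos: [0.4773, 0.0142, 0.1679]
tcp_rot: [0.187, 3.127, 0.003]
ft_force: [0.5, -0.6, -0.3]
grip_width: 0.699
gripper_force: 0.0
```

Emit:
jog_arm --increments '[[[0.6,-0.33,-0.83,0,0,0,0],[0.6,-0.33,-0.83,0,0,0,0],[0.6,-0.33,-0.83,0,0,0,0]]]'

```text
time: 15.95
tcp_pos: [0.5091, -0.1179, 0.164]
tcp_rot: [0.19, 3.134, -0.002]
ft_force: [0.5, 0.7, 0.5]
grip_width: 0.797
gripper_force: 0.0
```

Emit:
jog_arm --increments '[[[0.6,-0.33,-0.83,0,0,0,0],[0.6,-0.33,-0.83,0,0,0,0],[0.6,-0.33,-0.83,0,0,0,0]]]'

```text
time: 16.25
tcp_pos: [0.5429, -0.2486, 0.1636]
tcp_rot: [0.192, 3.135, -0.003]
ft_force: [0.2, -0.0, -0.1]
grip_width: 0.799
gripper_force: 0.0
```

Emit:
jog_arm --increments '[[[0.6,-0.33,-0.83,0,0,0,-0.1],[0.6,-0.33,-0.83,0,0,0,-0.23],[0.6,-0.33,-0.83,0,0,0,-0.23],[0.6,-0.33,-0.83,0,0,0,-0.23],[0.6,-0.33,-0.83,0,0,0,-0.23],[0.6,-0.33,-0.83,0,0,0,-0.23],[0.6,-0.33,-0.83,0,0,0,-0.23]]]'

```text
time: 16.95
tcp_pos: [0.5771, -0.3719, 0.1632]
tcp_rot: [0.381, -3.118, -0.003]
ft_force: [-0.0, 0.4, 0.2]
grip_width: 0.8
gripper_force: 0.0
```

```bash
python3 - <<'E'
from h import *
s=sense();print(s["time"],s["tcp_pos"])
c=cam("wrist");cv2.imwrite("pics/p4.png",c["img"]);cartons(c)
go(.5793,-.3757,.005)
E
```

```text
16.95 [ 0.5771 -0.3719  0.1632]
brown [326. 330.] [49. 71.] 24.567171096801758 [ 0.7328 -0.2626  0.02  ]
brown [229. 199.] [40. 45.] 87.95458984375 [ 0.6101 -0.3949  0.02  ]
shift [-0.0078 -0.028   1.0564] turn [0. 0. 0.] dist 0.15851405908979002
```

Carton C has been knocked to about (0.610,-0.395), so I adjust to that.

```bash
python3 - <<'E'
from h import *
go(.609,-.395,.1,)
E
```

```text
shift [-0.1689 -0.1995  0.4227] turn [0. 0. 0.] dist 0.07455275933929267
```

View pics/p4.png

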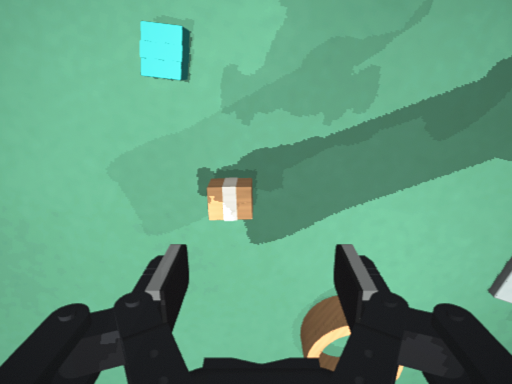

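Carton C is standing flat at (229,199), aligned with the tool.

Emit:
jog_arm --increments '[[[0.6,-0.17,-0.2,0.42,0,0,0],[0.6,-0.17,-0.2,0.42,0,0,0],[0.6,-0.17,-0.2,0.42,0,0,0],[0.6,-0.17,-0.2,0.42,0,0,0],[0.6,-0.17,-0.2,0.42,0,0,0]]]'

```text
time: 17.5
tcp_pos: [0.6089, -0.3974, 0.1023]
tcp_rot: [-0.378, 3.118, -0.001]
ft_force: [0.3, 0.8, 1.7]
grip_width: 0.806
gripper_force: 0.0
```

```bash
python3 - <<'E'
from h import *
s=sense();print(s["time"],s["tcp_pos"])
c=cam("wrist");cartons(c);print(proj(c,(.609,-.395,.02)))
go(.609,-.395,.004,)
E
```

```text
17.5 [ 0.6089 -0.3974  0.1023]
brown [266. 196.] [52. 57.] 90.0 [ 0.6097 -0.3946  0.02  ]
[266.1897 194.9384]
shift [-0.0033  0.0179  0.6571] turn [0. 0. 0.] dist 0.09860562901391397
```

Emit:
jog_arm --increments '[[[0.6,0,0.02,0.3,0,0,0],[0.6,0,0.02,0.55,0,0,0],[0.6,0,0.02,0.64,0,0,0],[0.6,0,0.02,0.64,0,0,0],[0.6,0,0.02,0.64,0,0,0],[-1,0,0.02,0.64,0,0,0],[-1,0,0.02,0.64,0,0,0],[-1,0,0.02,0.64,0,0,0],[-1,0,0.02,0.64,0,0,0],[-1,0,0.02,0.64,0,0,0],[-1,0,0.02,0.64,0,0,0]]]'

```text
time: 18.65
tcp_pos: [0.6096, -0.3958, 0.0072]
tcp_rot: [-0.377, 3.116, -0.004]
ft_force: [0.7, 0.0, 7.4]
grip_width: 0.457
gripper_force: 61.8
```

Emit:
jog_arm --increments '[[[-1,0,0,-0.3,0,0,0],[-1,0,0,-0.6,0,0,0],[-1,0,0,-1,0,0,0.09],[-1,0,0,-1,0,0,0.18],[-1,0,0,-1,0,0,0.23],[-1,0,0,-1,0,0,0.23],[-1,0,0,-1,0,0,0.23]]]'

```text
time: 19.35
tcp_pos: [0.608, -0.394, 0.1546]
tcp_rot: [-0.186, -3.136, -0.001]
ft_force: [-0.1, -0.3, -0.5]
grip_width: 0.453
gripper_force: 61.0
```

```bash
python3 - <<'E'
from h import *
s=sense();print(s["time"],s["tcp_pos"],s["grip_width"],s["gripper_force"])
ex=np.array([.9934,-.1148]);T=np.array([.464,.013])
p=T-.030*ex;go(p[0],p[1],.156,1.456)
E
```

```text
19.35 [ 0.608  -0.394   0.1546] 0.4532631081034638 60.95910429954529
shift [ 1.4734  2.5808 -0.0072] turn [ 0.0003 -0.0003 -0.0022] dist 0.4457723806365482
```

Emit:
jog_arm --increments '[[[-1,0.49,0.86,0,0,0,0],[-1,0.49,0.86,0,0,0,0],[-1,0.49,0.86,0,0,0,0],[-1,0.49,0.86,0,0,0,0]]]'

```text
time: 19.75
tcp_pos: [0.5468, -0.2485, 0.1525]
tcp_rot: [-0.176, -3.128, -0.015]
ft_force: [0.1, -0.3, -1.0]
grip_width: 0.455
gripper_force: 61.0
```

Emit:
jog_arm --increments '[[[-1,0.49,0.86,0,0,0,0],[-1,0.49,0.86,0,0,0,0],[-1,0.49,0.86,0,0,0,0],[-1,0.49,0.86,0,0,0,0]]]'

```text
time: 20.15
tcp_pos: [0.4891, -0.1132, 0.1532]
tcp_rot: [-0.173, -3.129, -0.01]
ft_force: [-0.2, -0.4, -0.7]
grip_width: 0.455
gripper_force: 61.0
```

Emit:
jog_arm --increments '[[[-1,0.49,0.86,0,0,0,0],[-1,0.49,0.86,0,0,0,0],[-1,0.49,0.86,0,0,0,0],[-1,0.49,0.86,0,0,0,0],[-1,0.49,0.86,0,0,0,0],[-1,0.49,0.86,0,0,0,0],[-1,0.49,0.86,0,0,0,0]]]'

```text
time: 20.85
tcp_pos: [0.4368, 0.0143, 0.155]
tcp_rot: [0.193, 3.134, -0.001]
ft_force: [-0.6, 0.5, 0.3]
grip_width: 0.455
gripper_force: 60.9
```

```bash
python3 - <<'E'
from h import *
s=sense();print(s["time"],s["tcp_pos"],s["grip_width"],s["gripper_force"])
ex=np.array([.9934,-.1148]);T=np.array([.464,.013])
p=T-.030*ex;go(p[0],p[1],.031,1.456)
E
```

```text
20.85 [0.4368 0.0143 0.155 ] 0.45500989473001524 60.942689180374146
shift [0.0201 0.0129 0.8268] turn [-0.0004  0.0009 -0.0054] dist 0.12407907374125718
```

Emit:
jog_arm --increments '[[[-1,0.02,0.01,0.3,0,0,0],[-1,0.02,0.01,0.6,0,0,0],[-1,0.02,0.01,0.82,0,0,0],[-1,0.02,0.01,0.82,0,0,0],[-1,0.02,0.01,0.82,0,0,0],[0.4,0.02,0.01,0.82,0,0,0],[0.4,0.02,0.01,0.82,0,0,0],[0.4,0.02,0.01,0.82,0,0,0],[0.4,0.02,0.01,0.82,0,0,0]]]'

```text
time: 21.75
tcp_pos: [0.4333, 0.0181, 0.0323]
tcp_rot: [0.188, 3.135, -0.0]
ft_force: [0.1, -0.4, 0.2]
grip_width: 0.702
gripper_force: 0.0
```

Emit:
jog_arm --increments '[[[0.4,0,0,-0.3,0,0,0],[0.4,0,0,-0.6,0,0,0],[0.4,0,0,-0.9,0,0,0],[0.4,0,0,-1,0,0,0]]]'

```text
time: 22.15
tcp_pos: [0.4345, 0.018, 0.1852]
tcp_rot: [0.188, 3.13, 0.002]
ft_force: [0.7, 0.5, -0.0]
grip_width: 0.704
gripper_force: 0.0
```

Emit:
jog_arm --increments '[[[0.4,0,0.73,-0.4,0,0,0],[0.4,0,0.73,-0.4,0,0,0],[0.4,0,0.73,-0.4,0,0,0],[0.4,0,0.73,-0.4,0,0,0]]]'

```text
time: 22.55
tcp_pos: [0.4474, 0.1312, 0.2433]
tcp_rot: [0.176, 3.133, 0.004]
ft_force: [0.8, 0.1, -0.4]
grip_width: 0.702
gripper_force: 0.0
```

Emit:
jog_arm --increments '[[[0.4,0.03,0.73,0,0,0,0],[0.4,0.03,0.73,0,0,0,0],[0.4,0.03,0.73,0,0,0,0],[0.4,0.03,0.73,0,0,0,0]]]'

```text
time: 22.95
tcp_pos: [0.4541, 0.237, 0.2411]
tcp_rot: [-0.183, -3.136, 0.002]
ft_force: [0.2, -1.4, -0.2]
grip_width: 0.7
gripper_force: 0.0
```

Emit:
jog_arm --increments '[[[0.4,0.03,0.73,0,0,0,0.09],[0.4,0.03,0.73,0,0,0,0.18],[0.4,0.03,0.73,0,0,0,0.27],[0.4,0.03,0.73,0,0,0,0.36],[0.4,0.03,0.73,0,0,0,0.45],[0.4,0.03,0.73,0,0,0,0.54],[0.4,0.03,0.73,0,0,0,0.63],[0.4,0.03,0.73,0,0,0,0.72],[0.4,0.03,0.73,0,0,0,0.81],[0.4,0.03,0.73,0,0,0,0.86],[0.4,0.03,0.73,0,0,0,0.86],[0.4,0.03,0.73,0,0,0,0.86]]]'

```text
time: 24.15
tcp_pos: [0.4636, 0.3429, 0.2418]
tcp_rot: [2.11, 2.328, -0.001]
ft_force: [1.0, 1.1, 0.5]
grip_width: 0.706
gripper_force: 0.0
```

```bash
python3 - <<'E'
from h import *
s=sense();print(s["time"],s["tcp_pos"],s["qpos"])
a=cam("scene");b=cam("side");c=cam("wrist")
cv2.imwrite("pics/m1.png",np.vstack([np.hstack([cv2.resize(a["img"][120:270,100:400],(800,400)) ]),]))
for k in blobs(brown(c["img"]),3,60):
    r=cv2.minAreaRect(k);B=cv2.boxPoints(r);W=np.array([plane(c,p,.039) for p in B]);e=[np.linalg.norm(W[1]-W[0]),np.linalg.norm(W[2]-W[1])]
    d=(W[1]-W[0]) if e[0]>e[1] else W[2]-W[1]
    print("brown",r,W.mean(0),e,np.arctan2(d[1],d[0]))
cv2.imwrite("pics/w5.png",c["img"])
go(.4625,.344,.1,.11)
E
```

```text
24.15 [0.4636 0.3429 0.2418] [-1.4887  0.7235  1.2423  1.9688 -0.7996  1.0621  0.2184]
brown ((259.5, 152.0), (58.0, 11.0), 90.0) [0.4627 0.3461 0.039 ] [np.float64(0.011421812167338051), np.float64(0.06319725304235486)] -1.466877274325431
shift [-0.0016 -0.0067  0.9465] turn [-0.0001 -0.0003 -0.0069] dist 0.1419831253628703
```

View pics/m1.png

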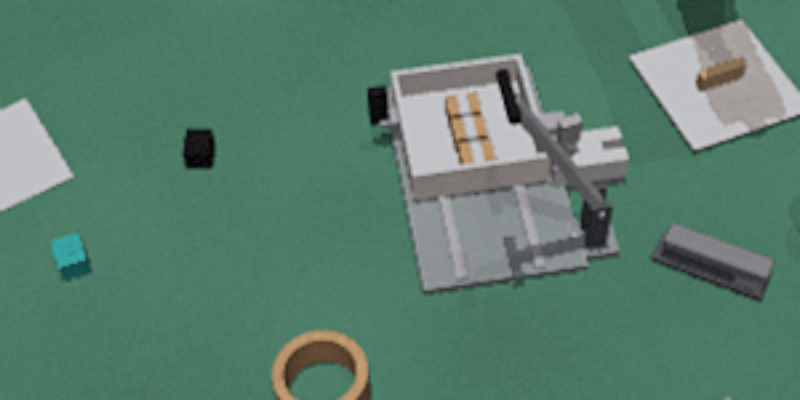

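The scene crop shows all three cartons lying flat in a row in the tray at (470,125), with none left on the table. The lid is at (720,85). I'll descend on the lid grip while watching joint 3.

Emit:
jog_arm --increments '[[[0.2,0.01,0,0.3,0,0,0],[0.2,0.01,0,0.6,0,0,0],[0.2,0.01,0,0.94,0,0,0],[0.2,0.01,0,0.94,0,0,0],[0.2,0.01,0,0.94,0,0,0]]]'

```text
time: 24.8
tcp_pos: [0.4635, 0.3461, 0.1012]
tcp_rot: [2.108, 2.329, -0.001]
ft_force: [-0.1, 0.0, 0.8]
grip_width: 0.6
gripper_force: 0.0
```

```bash
python3 - <<'E'
from h import *
s=sense();print(s["time"],s["tcp_pos"],s["qpos"])
go(.4627,.345,.017,.104)
E
```

```text
24.8 [0.4635 0.3461 0.1012] [-1.365   0.865   1.0214  2.0603 -1.0335  0.8557  0.3824]
shift [-0.0062 -0.0056  0.5616] turn [-0.0003  0.0005 -0.003 ] dist 0.08424318283904732
```

q3 is receding from its limit, so I'll grip the lid.

Emit:
jog_arm --increments '[[[0.2,-0.01,-0.01,0.25,0,0,0],[0.2,-0.01,-0.01,0.45,0,0,0],[0.2,-0.01,-0.01,0.56,0,0,0],[0.2,-0.01,-0.01,0.56,0,0,0],[0.2,-0.01,-0.01,0.56,0,0,0],[-1,-0.01,-0.01,0.56,0,0,0],[-1,-0.01,-0.01,0.56,0,0,0],[-1,-0.01,-0.01,0.56,0,0,0],[-1,-0.01,-0.01,0.56,0,0,0],[-1,-0.01,-0.01,0.56,0,0,0],[-1,-0.01,-0.01,0.56,0,0,0],[-1,-0.01,-0.01,0.56,0,0,0]]]'

```text
time: 26.0
tcp_pos: [0.4627, 0.3455, 0.0183]
tcp_rot: [-2.108, -2.329, -0.004]
ft_force: [-1.9, 0.5, 5.7]
grip_width: 0.148
gripper_force: 61.2
```

```bash
python3 - <<'E'
from h import *
s=sense();print(s["time"],s["tcp_pos"],s["qpos"],s["grip_width"],s["gripper_force"],s["ft_force"])
go(.464,.013,.14,-.115)
E
```

```text
26.0 [0.4627 0.3455 0.0183] [-1.2891  0.9568  0.882   2.086  -1.2032  0.7432  0.508 ] 0.1480224039770771 61.21076703071594 [-1.8989  0.4687  5.6908]
shift [-2.2051 -0.2103 -0.8153] turn [ 0.0008 -0.0012  0.1366] dist 0.3540664854795254
```

Emit:
jog_arm --increments '[[[-1,0,0,-0.2,0,0,0],[-1,0,0,-0.45,0,0,0],[-1,0,0,-0.7,0,0,0],[-1,0,0,-0.95,0,0,0],[-1,0,0,-0.95,0,0,0],[-1,0,0,-0.95,0,0,0]]]'

```text
time: 26.6
tcp_pos: [0.4615, 0.3453, 0.1597]
tcp_rot: [-2.107, -2.329, -0.002]
ft_force: [-0.1, 0.2, -2.2]
grip_width: 0.15
gripper_force: 60.1
```

Emit:
jog_arm --increments '[[[-1,-0.25,-0.02,0,0,0,0],[-1,-0.5,-0.05,0,0,0,0],[-1,-0.73,-0.07,0,0,0,0],[-1,-0.73,-0.07,0,0,0,0],[-1,-0.73,-0.07,0,0,0,0]]]'

```text
time: 27.1
tcp_pos: [0.461, 0.2341, 0.158]
tcp_rot: [-2.11, -2.325, 0.004]
ft_force: [0.4, 0.3, -1.5]
grip_width: 0.149
gripper_force: 60.0
```

```bash
python3 - <<'E'
from h import *
s=sense();print(s["time"],s["tcp_pos"],s["qpos"],s["grip_width"],s["gripper_force"])
go(.464,.013,.14,-.115)
E
```

```text
27.1 [0.461  0.2341 0.158 ] [-1.2843  0.7279  1.108   2.161  -0.9159  0.8496  0.507 ] 0.1488184336113496 60.01497209072113
shift [-1.4692 -0.1228  0.1208] turn [-0.002   0.0004  0.135 ] dist 0.22188478170617681
```

Emit:
jog_arm --increments '[[[-1,-0.25,-0.02,0,0,0,0.03],[-1,-0.5,-0.05,0,0,0,0.07],[-1,-0.73,-0.06,0,0,0,0.1],[-1,-0.73,-0.06,0,0,0,0.13],[-1,-0.73,-0.06,0,0,0,0.13],[-1,-0.73,-0.06,0,0,0,0.13]]]'

```text
time: 27.7
tcp_pos: [0.4642, 0.1267, 0.1585]
tcp_rot: [-2.33, -2.106, 0.001]
ft_force: [-0.1, -0.1, -2.2]
grip_width: 0.151
gripper_force: 60.0
```

```bash
python3 - <<'E'
from h import *
s=sense();print(s["time"],s["tcp_pos"],s["qpos"],s["grip_width"],s["gripper_force"])
go(.464,.013,.14,-.115)
E
```

```text
27.7 [0.4642 0.1267 0.1585] [-1.1217  0.706   1.1466  2.2371 -0.9375  0.8237  0.5603] 0.15089808274834768 60.02384662628174
shift [-0.7545  0.075   0.1235] turn [-0.0008  0.0001  0.009 ] dist 0.11522983858642842
```

Emit:
jog_arm --increments '[[[-1,-0.25,0.03,0,0,0,0.01],[-1,-0.5,0.05,0,0,0,0.01],[-1,-0.75,0.08,0,0,0,0.01],[-1,-0.75,0.08,0,0,0,0.01],[-1,-0.75,0.08,0,0,0,0.01],[-1,-0.75,0.08,0,0,0,0.01],[-1,-0.75,0.08,0,0,0,0.01]]]'

```text
time: 28.4
tcp_pos: [0.4646, 0.0139, 0.1589]
tcp_rot: [-2.346, -2.088, 0.0]
ft_force: [0.0, 0.7, -2.2]
grip_width: 0.146
gripper_force: 60.0
```

```bash
python3 - <<'E'
from h import *
s=sense();print(s["time"],s["tcp_pos"],s["qpos"],s["grip_width"],s["gripper_force"])
go(.464,.013,.09,-.115)
c=cam("wrist");cv2.imwrite("pics/w6.png",c["img"])
E
```

```text
28.4 [0.4646 0.0139 0.1589] [-0.8881  0.669   1.1262  2.2706 -0.9175  0.7831  0.768 ] 0.1458688904732557 59.989909529685974
shift [-0.0065 -0.0028  0.4594] turn [-0.0005 -0.0002 -0.0009] dist 0.06892444275474496
```

View pics/w6.png

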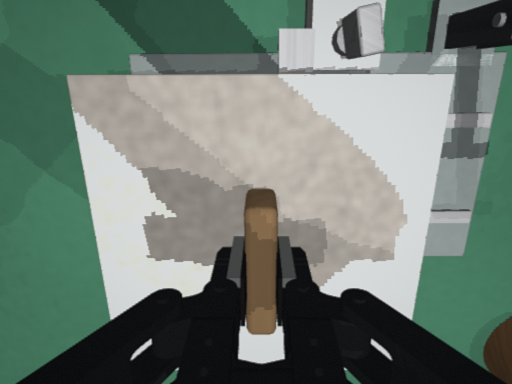

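The lid is held square: plate corners at (69,76) and (451,76), grip bar centred at (262,255). I'll check the lid's offset from the TCP and start lowering.

```bash
python3 - <<'E'
from h import *
c=cam("wrist");s=sense();R=Rn.from_rotvec(s["tcp_rot"]).as_matrix()
P=[R.T@(plane(c,p,s["tcp_pos"][2]-.0183+.011)-s["tcp_pos"]) for p in((68.5,75.5),(451.5,75.5))]
print(P,"edge should be at tool x +.083, y +-.084")
print(R.T@(plane(c,(261,195),s["tcp_pos"][2]-.0183+.039)-s["tcp_pos"]),"bar end, should be x .032")
E
```

```text
[array([ 0.081 , -0.0821,  0.0074]), array([0.0813, 0.083 , 0.0073])] edge should be at tool x +.083, y +-.084
[ 0.0365  0.0009 -0.0207] bar end, should be x .032
```

Emit:
jog_arm --increments '[[[-1,0,0,0.2,0,0,0],[-1,0,0,0.4,0,0,0],[-1,0,0,0.46,0,0,0],[-1,0,0,0.46,0,0,0],[-1,0,0,0.46,0,0,0]]]'

```text
time: 29.0
tcp_pos: [0.465, 0.0118, 0.0909]
tcp_rot: [2.35, 2.083, 0.001]
ft_force: [0.8, -0.4, -1.2]
grip_width: 0.151
gripper_force: 59.9
```

```bash
python3 - <<'E'
from h import *
s=sense();print(s["time"],s["tcp_pos"],s["ft_force"],s["grip_width"])
go(.464,.013,.072,-.115)
E
```

```text
29.0 [0.465  0.0118 0.0909] [ 0.7985 -0.3691 -1.2416] 0.1512012487569414
shift [ 0.0069 -0.0078  0.1262] turn [ 0.0006  0.0002 -0.0033] dist 0.01899964065433261
```

Emit:
jog_arm --increments '[[[-1,0.02,-0.01,0.02,0,0,0],[-1,0.02,-0.01,0.05,0,0,0],[-1,0.02,-0.01,0.08,0,0,0],[-1,0.02,-0.01,0.1,0,0,0],[-1,0.02,-0.01,0.12,0,0,0],[-1,0.02,-0.01,0.12,0,0,0],[-1,0.02,-0.01,0.12,0,0,0]]]'

```text
time: 29.7
tcp_pos: [0.466, 0.015, 0.0742]
tcp_rot: [2.35, 2.082, 0.008]
ft_force: [0.3, 2.3, 17.4]
grip_width: 0.147
gripper_force: 62.8
```

```bash
python3 - <<'E'
from h import *
s=sense();print(s["time"],s["tcp_pos"],s["ft_force"],s["wrist_torque"],s["grip_width"])
E
```

```text
29.7 [0.466  0.015  0.0742] [ 0.323   2.3183 17.4383] [0.4821 0.2419 0.0754] 0.14743368244571667
```

Contact at the expected seated height. I'll release, rise and check.

Emit:
jog_arm --increments '[[[0.2,0,0,0,0,0,0],[0.2,0,0,0,0,0,0],[0.2,0,0,0,0,0,0],[0.2,0,0,-0.2,0,0,0],[0.2,0,0,-0.5,0,0,0],[0.2,0,0,-1,0,0,0],[0.2,0,0,-1,0,0,0],[0.2,0,0,-1,0,0,0]]]'

```text
time: 30.5
tcp_pos: [0.4654, 0.0147, 0.225]
tcp_rot: [2.348, 2.082, 0.008]
ft_force: [0.8, -0.2, -0.2]
grip_width: 0.598
gripper_force: 0.0
```

```bash
python3 - <<'E'
from h import *
s=sense();print(s["time"],s["tcp_pos"],s["qpos"],s["ft_force"])
a=cam("wrist");b=cam("side")
cv2.imwrite("pics/m2.png",np.hstack([cv2.resize(a["img"],(400,300)),cv2.resize(b["img"][140:260,140:300],(400,300),interpolation=cv2.INTER_CUBIC)]));cv2.imwrite("pics/w7.png",a["img"])
h=cv2.cvtColor(a["img"],cv2.COLOR_BGR2HSV)
E
```

```text
30.5 [0.4654 0.0147 0.225 ] [-1.0025  0.5873  1.2741  2.2161 -0.7567  0.8849  0.6317] [ 0.7589 -0.2048 -0.2081]
```

View pics/m2.png

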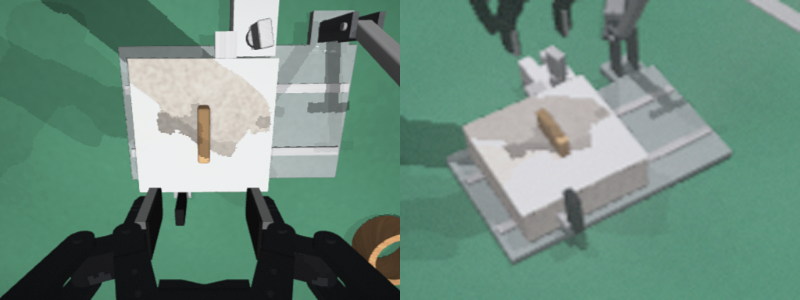

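The lid is seated flush all round; in the left view the pin is at (260,33). Next I look at the pin from above.

Emit:
jog_arm --increments '[[[0.2,0.3,0,0,0,0,0],[0.2,0.6,0.1,0,0,0,0],[0.2,0.7,0.4,0.1,0,0,0],[0.2,0.7,0.4,0.16,0,0,0],[0.2,0.7,0.4,0.16,0,0,0],[0.2,0.7,0.4,0.16,0,0,0]]]'

```text
time: 31.2
tcp_pos: [0.5336, 0.1107, 0.1971]
tcp_rot: [-2.353, -2.079, 0.005]
ft_force: [-0.6, 0.5, -0.5]
grip_width: 0.602
gripper_force: 0.0
```

```bash
python3 - <<'E'
from h import *
s=sense();print(s["time"],s["tcp_pos"],s["qpos"],s["ft_force"])
c=cam("wrist");cv2.imwrite("pics/w8.png",cv2.resize(c["img"][100:290,140:400],(780,570),interpolation=cv2.INTER_CUBIC))
print(proj(c,(.538,.1115,.101)))
E
```

```text
31.2 [0.5336 0.1107 0.1971] [-1.0435  0.7233  1.1775  2.0729 -0.8484  0.9506  0.4842] [-0.5664  0.5252 -0.4556]
[265.5277 185.2436]
```

View pics/w8.png

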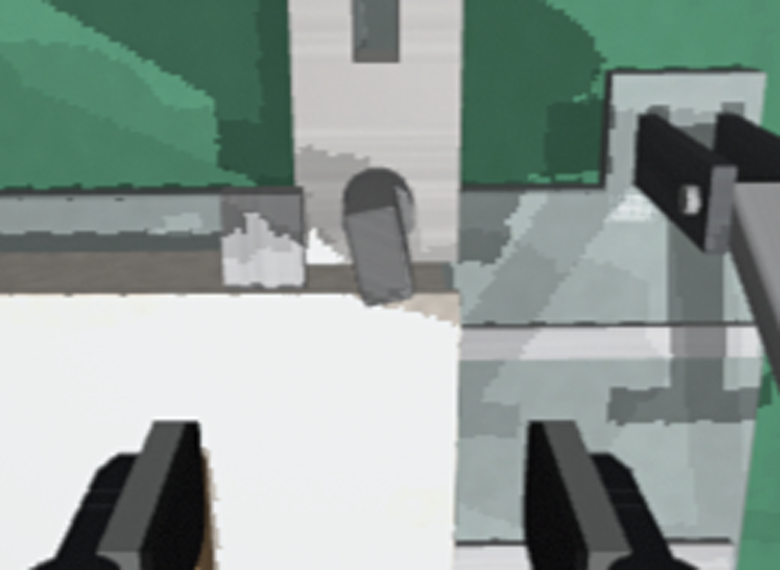

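Close crop (×3): the collar is centred at (378,202) and the tab at (380,255), turned about 10°. The slot back edge is at (376,62), 353 to 400 wide, and the block runs 293 to 462.

```bash
python3 - <<'E'
from h import *
c=cam("wrist");s=sense()
P=lambda x,y,z:plane(c,(140+x/3,100+y/3),z)
ex=np.array([.9934,-.1148,0]);ey=np.array([.1148,.9934,0])
col=P(378.5,202,.063);tab=P(380,255,.101);sl=P(376.5,62,.045);bm=P(377,62,.045)
print(col,tab,sl,"slot w",np.linalg.norm(P(353,62,.045)-P(400,62,.045)),"block w",np.linalg.norm(P(293,100,.045)-P(462,100,.045)))
n=sl+.011*ey;print("notch",n,"bore from notch",n-.053*ey)
b=col;print("col->slot in station",(sl-col)@ex,(sl-col)@ey)
go(*(n-.053*ey)[:2],.12)
E
```

```text
[0.5398 0.1149 0.063 ] [0.5392 0.1114 0.101 ] [0.5439 0.1525 0.045 ] slot w 0.013869940081983001 block w 0.05048585055910857
notch [0.5452 0.1635 0.045 ] bore from notch [0.5391 0.1108 0.045 ]
col->slot in station -0.00024795282187884836 0.03783548164413789
shift [0.0039 0.0331 0.521 ] turn [0. 0. 0.] dist 0.07830297171791241
```

Emit:
jog_arm --increments '[[[0,0.01,0.03,0.3,0,0,-0.06],[0,0.01,0.03,0.6,0,0,-0.11],[0,0.01,0.03,0.78,0,0,-0.11],[0,0.01,0.03,0.85,0,0,-0.11],[0,0.01,0.03,0.85,0,0,-0.11],[0,0.01,0.03,0.85,0,0,-0.11],[-1,0.01,0.03,0.85,0,0,-0.11],[-1,0.01,0.03,0.85,0,0,-0.11],[-1,0.01,0.03,0.85,0,0,-0.11],[-1,0.01,0.03,0.85,0,0,-0.11],[-1,0.01,0.03,0.85,0,0,-0.11]]]'

```text
time: 32.4
tcp_pos: [0.5399, 0.1132, 0.0719]
tcp_rot: [-2.162, -2.278, -0.001]
ft_force: [-2.3, 0.3, 6.7]
grip_width: 0.152
gripper_force: 61.3
```

```bash
python3 - <<'E'
from h import *
s=sense();print(s["time"],s["tcp_pos"],s["qpos"],s["ft_force"],s["grip_width"],s["gripper_force"])
R=Rn.from_rotvec(s["tcp_rot"]).as_matrix();print(R.T@np.array([.1148,.9934,0])*.053/.15, "53mm station +y in tool")
go(.5452,.1640,.11)
E
```

```text
32.4 [0.5399 0.1132 0.0719] [-0.8814  0.8353  0.9026  2.1301 -1.0628  0.7305  0.8045] [-2.3318  0.3314  6.6757] 0.1524562088208814 61.3496196269989
[0.3484 0.0589 0.0004] 53mm station +y in tool
shift [ 0.3367  0.0532 -0.2537] turn [0. 0. 0.] dist 0.06373884976954941
```

Emit:
jog_arm --increments '[[[-1,0,0,-0.1,0,0,0],[-1,0,0,-0.2,0,0,0],[-1,0,0,-0.3,0,0,0],[-1,0,0,-0.33,0,0,0],[-1,0,0,-0.33,0,0,0]]]'

```text
time: 32.9
tcp_pos: [0.5407, 0.1134, 0.1209]
tcp_rot: [2.161, 2.279, 0.002]
ft_force: [-0.5, 0.5, -1.9]
grip_width: 0.154
gripper_force: 60.4
```

```bash
python3 - <<'E'
from h import *
s=sense();print(s["time"],s["tcp_pos"],s["tcp_rot"],s["ft_force"],s["grip_width"],s["gripper_force"])
go(.5399+.0061,.1132+.0526,.121)
c=cam("wrist");cv2.imwrite("pics/w9.png",c["img"])
E
```

```text
32.9 [0.5407 0.1134 0.1209] [2.1614 2.2787 0.0022] [-0.454   0.5247 -1.92  ] 0.15360957159798008 60.44074594974518
shift [ 0.3469  0.054  -0.0006] turn [0. 0. 0.] dist 0.0526604725333892
```

View pics/w9.png

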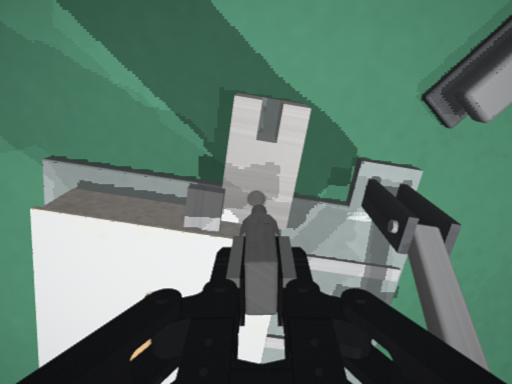

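The pin is out of the bore and held upright (foot near (256,198)). The slot is at (270,120). I'll move over the notch.

Emit:
jog_arm --increments '[[[-1,0.17,0.03,0,0,0,0],[-1,0.35,0.055,0,0,0,0],[-1,0.35,0.055,0,0,0,0],[-1,0.35,0.055,0,0,0,0],[-1,0.35,0.055,0,0,0,0]]]'

```text
time: 33.45
tcp_pos: [0.5451, 0.1649, 0.1199]
tcp_rot: [2.164, 2.278, -0.002]
ft_force: [-0.7, -1.0, -0.2]
grip_width: 0.152
gripper_force: 60.4
```

```bash
python3 - <<'E'
from h import *
s=sense();print(s["time"],s["tcp_pos"],s["tcp_rot"],s["ft_force"],s["grip_width"],s["gripper_force"])
go(.5399+.0061,.1132+.0526,.0725)
c=cam("wrist");cv2.imwrite("pics/w10.png",cv2.resize(c["img"][60:260,130:390],(780,600),interpolation=cv2.INTER_CUBIC))
E
```

```text
33.45 [0.5451 0.1649 0.1199] [ 2.1636  2.2776 -0.002 ] [-0.6936 -0.9944 -0.2242] 0.152352751193566 60.440091490745544
shift [0.0062 0.0063 0.3162] turn [0. 0. 0.] dist 0.047445231022541674
```

View pics/w10.png

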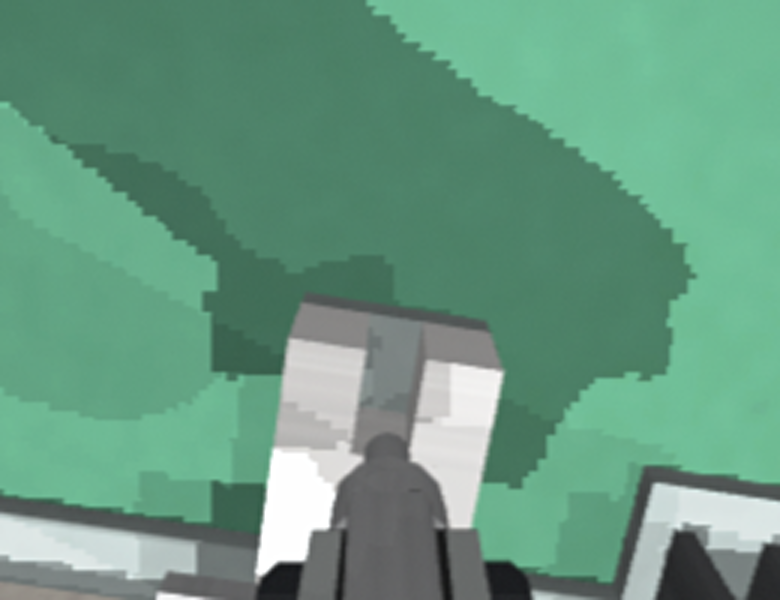

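The pin foot at (388,450) lines up with the slot once height parallax is allowed for. Lowering.

Emit:
jog_arm --increments '[[[-1,0,0,0.08,0,0,0],[-1,0,0,0.16,0,0,0],[-1,0,0,0.23,0,0,0],[-1,0,0,0.28,0,0,0],[-1,0,0,0.31,0,0,0],[-1,0,0,0.31,0,0,0],[-1,0,0,0.31,0,0,0]]]'

```text
time: 34.2
tcp_pos: [0.5459, 0.1659, 0.0739]
tcp_rot: [2.162, 2.279, 0.0]
ft_force: [0.3, -0.4, -2.5]
grip_width: 0.154
gripper_force: 60.4
```

```bash
python3 - <<'E'
from h import *
s=sense();print(s["time"],s["tcp_pos"],s["tcp_rot"],s["ft_force"],s["wrist_torque"],s["grip_width"],s["gripper_force"])
E
```

```text
34.2 [0.5459 0.1659 0.0739] [2.1623 2.2786 0.0001] [ 0.2857 -0.3894 -2.4589] [-0.0126 -0.0076 -0.0327] 0.15416244459234577 60.43945133686066
```

Emit:
jog_arm --increments '[[[-1,0,0,0.013,0,0,0],[-1,0,0,0.013,0,0,0],[0,0,0,0.013,0,0,0],[0,0,0,0.013,0,0,0],[0,0,0,0.013,0,0,0],[0,0,0,0.013,0,0,0],[0,0,0,-0.2,0,0,0],[0,0,0,-0.5,0,0,0],[0,0,0,-0.9,0,0,0],[0,0,0,-0.9,0,0,0]]]'

```text
time: 35.2
tcp_pos: [0.5489, 0.1652, 0.2139]
tcp_rot: [2.16, 2.274, 0.011]
ft_force: [0.3, 0.6, -0.5]
grip_width: 0.504
gripper_force: 0.0
```

```bash
python3 - <<'E'
from h import *
s=sense();print(s["time"],s["tcp_pos"],s["qpos"],s["ft_force"])
c=cam("wrist");b=cam("side")
cv2.imwrite("pics/m3.png",np.hstack([cv2.resize(c["img"][60:260,130:390],(400,308)),cv2.resize(b["img"][110:240,140:310],(400,308),interpolation=cv2.INTER_CUBIC)]))
E
```

```text
35.2 [0.5489 0.1652 0.2139] [-1.1065  0.7034  1.1467  2.0064 -0.8007  0.9654  0.5056] [ 0.2768  0.6188 -0.5261]
```

View pics/m3.png

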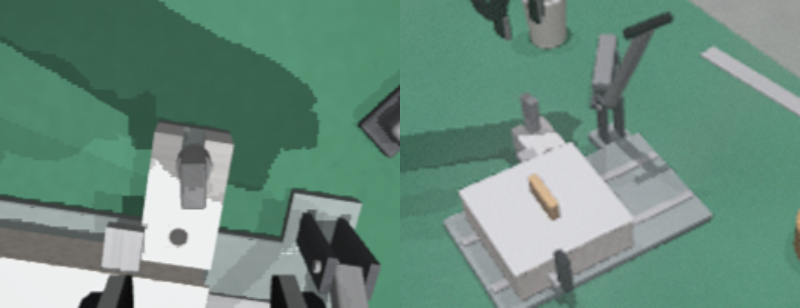

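The pin is parked upright in the notch with its collar on the block (left view (193,180)), the bore is empty and the lid is still seated. I have viewed more pictures than allowed, so from here I'll work from numbers only. Next is the pull tab.

```bash
python3 - <<'E'
from h import *
go(.4223,-.0868,.15,-.115)
E
```

```text
shift [-1.6404 -0.9202  0.3989] turn [ 0.0025 -0.0011  0.1068] dist 0.2884096400887451
```

Emit:
jog_arm --increments '[[[0.6,-0.3,-0.2,0,0,0,0],[0.6,-0.6,-0.35,0,0,0,0],[0.6,-0.82,-0.46,0,0,0,0],[0.6,-0.82,-0.46,0,0,0,0],[0.6,-0.82,-0.46,0,0,0,0]]]'

```text
time: 35.8
tcp_pos: [0.4818, 0.0393, 0.2076]
tcp_rot: [-2.164, -2.274, 0.002]
ft_force: [0.3, 0.1, 0.6]
grip_width: 0.802
gripper_force: 0.0
```

Emit:
jog_arm --increments '[[[0.6,-0.3,-0.2,0,0,0,0.05],[0.6,-0.6,-0.35,0,0,0,0.11],[0.6,-0.82,-0.46,0.1,0,0,0.11],[0.6,-0.82,-0.46,0.2,0,0,0.11],[0.6,-0.82,-0.46,0.2,0,0,0.11],[0.6,-0.82,-0.46,0.2,0,0,0.11],[0.6,-0.82,-0.46,0.2,0,0,0.11]]]'

```text
time: 36.5
tcp_pos: [0.4219, -0.0858, 0.1788]
tcp_rot: [2.347, 2.088, -0.0]
ft_force: [-0.3, 1.0, -0.2]
grip_width: 0.8
gripper_force: 0.0
```

```bash
python3 - <<'E'
from h import *
s=sense();print(s["time"],s["tcp_pos"],s["qpos"],s["ft_force"])
c=cam("wrist")
h=cv2.cvtColor(c["img"],cv2.COLOR_BGR2HSV)
p=proj(c,(.4223,-.0868,.092));print("expected tab top px",p)
m=cv2.inRange(c["img"],(0,0,0),(45,45,45))
for k in blobs(m,3,80):
    r=cv2.minAreaRect(k);print(np.round(r[0]),np.round(r[1]),round(r[2]),cv2.boundingRect(k))
go(.4223,-.0868,.066,-.115)
E
```

```text
36.5 [ 0.4219 -0.0858  0.1788] [-0.7033  0.5663  1.1348  2.324  -0.8124  0.7336  0.9108] [-0.2996  1.0355 -0.2415]
expected tab top px [260.0915 192.2456]
[256. 314.] [138. 511.] 90 (0, 245, 512, 139)
[263. 184.] [45. 14.] 90 (256, 161, 15, 46)
shift [-0.0054  0.0035  0.7529] turn [ 0.0003  0.0003 -0.0013] dist 0.11293974916209498
```

The tab is confirmed under the gripper (blob at column 263 against 260 expected). Pinching it.

Emit:
jog_arm --increments '[[[0.6,-0.01,0.01,0.3,0,0,0],[0.6,-0.01,0.01,0.55,0,0,0],[0.6,-0.01,0.01,0.74,0,0,0],[0.6,-0.01,0.01,0.74,0,0,0],[0.6,-0.01,0.01,0.74,0,0,0],[-1,-0.01,0.01,0.74,0,0,0],[-1,-0.01,0.01,0.74,0,0,0],[-1,-0.01,0.01,0.74,0,0,0],[-1,-0.01,0.01,0.74,0,0,0],[-1,-0.01,0.01,0.74,0,0,0],[-1,-0.01,0.01,0.74,0,0,0],[-1,-0.01,0.01,0.74,0,0,0]]]'

```text
time: 37.75
tcp_pos: [0.4228, -0.0885, 0.0686]
tcp_rot: [2.349, 2.085, 0.003]
ft_force: [0.5, 0.8, 8.5]
grip_width: 0.128
gripper_force: 58.6
```

```bash
python3 - <<'E'
from h import *
s=sense();print(s["time"],s["tcp_pos"],s["qpos"],s["ft_force"],s["grip_width"],s["gripper_force"])
p=s["tcp_pos"];go(p[0]+.09934,p[1]-.01148,p[2],-.115)
E
```

```text
37.75 [ 0.4228 -0.0885  0.0686] [-0.4418  0.6995  0.7768  2.3881 -1.1787  0.5114  1.2115] [0.4515 0.7507 8.4725] 0.12760930443492777 58.58347177505493
shift [0.0025 0.6667 0.0011] turn [ 0.001  -0.0005 -0.0024] dist 0.10000112999361564
```

Emit:
jog_arm --increments '[[[-1,0,0.06,0,0,0,0],[-1,0,0.13,0,0,0,0],[-1,0,0.2,0,0,0,0],[-1,0,0.27,0,0,0,0],[-1,0,0.34,0,0,0,0],[-1,0,0.41,0,0,0,0],[-1,0,0.48,0,0,0,0],[-1,0,0.54,0,0,0,0],[-1,0,0.58,0,0,0,0],[-1,0,0.61,0,0,0,0],[-1,0,0.62,0,0,0,0],[-1,0,0.62,0,0,0,0]]]'

```text
time: 38.95
tcp_pos: [0.515, -0.0988, 0.0687]
tcp_rot: [-2.348, -2.086, -0.003]
ft_force: [-0.1, 3.3, 6.9]
grip_width: 0.129
gripper_force: 59.1
```

```bash
python3 - <<'E'
from h import *
s=sense();print(s["time"],s["tcp_pos"],np.hypot(*(s["tcp_pos"]-[.4228,-.0885,0])[:2]),s["qpos"],s["ft_force"],s["grip_width"],s["gripper_force"])
E
```

```text
38.95 [ 0.515  -0.0988  0.0687] 0.0928084308407647 [-0.4629  0.7896  0.841   2.19   -1.0598  0.6548  1.041 ] [-0.1463  3.251   6.9229] 0.12851533079126506 59.08496618270874
```

Emit:
jog_arm --increments '[[[-1,0,0.01,0,0,0,0],[-1,0,0.02,0,0,0,0],[-1,0,0.03,0,0,0,0],[-1,0,0.04,0,0,0,0],[-1,0,0.05,0,0,0,0],[-1,0,0.05,0,0,0,0],[-1,0,0.05,0,0,0,0]]]'

```text
time: 39.65
tcp_pos: [0.522, -0.0996, 0.0687]
tcp_rot: [-2.348, -2.085, -0.003]
ft_force: [-1.4, 2.3, 7.6]
grip_width: 0.126
gripper_force: 59.2
```

```bash
python3 - <<'E'
from h import *
s=sense();print(s["time"],s["tcp_pos"],np.hypot(*(s["tcp_pos"]-[.4228,-.0885,0])[:2]),s["ft_force"],s["grip_width"],s["gripper_force"])
E
```

```text
39.65 [ 0.522  -0.0996  0.0687] 0.09986156044135018 [-1.4176  2.3048  7.6359] 0.1258214339633889 59.15372371673584
```

Emit:
jog_arm --increments '[[[-1,0,0.01,0,0,0,0],[-1,0,0.02,0,0,0,0],[-1,0,0.03,0,0,0,0],[-1,0,0.03,0,0,0,0],[-1,0,0.03,0,0,0,0]]]'

```text
time: 40.15
tcp_pos: [0.5265, -0.1001, 0.0687]
tcp_rot: [-2.348, -2.085, -0.003]
ft_force: [-0.8, 3.1, 7.0]
grip_width: 0.13
gripper_force: 59.2
```

Emit:
jog_arm --increments '[[[-1,0,0.01,0,0,0,0],[-1,0,0.02,0,0,0,0],[-1,0,0.02,0,0,0,0],[-1,0,0.02,0,0,0,0]]]'

```text
time: 40.55
tcp_pos: [0.5289, -0.1003, 0.0687]
tcp_rot: [-2.347, -2.085, -0.002]
ft_force: [-2.1, 3.4, 8.5]
grip_width: 0.125
gripper_force: 59.3
```

Emit:
jog_arm --increments '[[[-1,0,0.01,0,0,0,0],[-1,0,0.02,0,0,0,0],[-1,0,0.02,0,0,0,0],[-1,0,0.02,0,0,0,0]]]'

```text
time: 40.95
tcp_pos: [0.5289, -0.1003, 0.0687]
tcp_rot: [-2.344, -2.081, 0.0]
ft_force: [-7.5, 4.2, 13.4]
grip_width: 0.125
gripper_force: 60.1
```

```bash
python3 - <<'E'
from h import *
s=sense();print(s["tcp_pos"],s["ft_force"],s["wrist_torque"])
a=cam("scene")
# tray rim / lid outline: white mask near station
ex=np.array([.9934,-.1148,0]);ey=np.array([.1148,.9934,0])
h=cv2.cvtColor(a["img"],cv2.COLOR_BGR2HSV)
m=brown(a["img"])
for k in blobs(m,3,15):
    q=k[:,0].mean(0);X=plane(a,q,.09)
    if .4<X[0]<.65 and -.1<X[1]<.15: print("lid grip?",q,X,cv2.contourArea(k),"expected shut",np.array([.464,.013])+.1*ex[:2])
E
```

```text
[ 0.5289 -0.1003  0.0687] [-7.5417  4.2147 13.3681] [0.6169 1.2287 0.2238]
lid grip? [282.5  185.06] [0.5781 0.     0.09  ] 117.0 expected shut [0.5633 0.0015]
```

The tray met its end stop (no further motion, reaction 7.5 N). I'll release, rise and measure the clamp handle numerically.

Emit:
jog_arm --increments '[[[0,0,0,0,0,0,0],[0,0,0,0,0,0,0],[0,0,0,0,0,0,0],[0,0,0,-0.2,0,0,0],[0,0,0,-0.5,0,0,0],[0,0,0,-0.8,0,0,0],[0,0,0,-1,0,0,0],[0,0,0,-1,0,0,0]]]'

```text
time: 41.8
tcp_pos: [0.5351, -0.1035, 0.2217]
tcp_rot: [2.346, 2.079, 0.007]
ft_force: [0.6, 0.1, 0.3]
grip_width: 0.502
gripper_force: 0.0
```

Emit:
jog_arm --increments '[[[-1,0,-0.2,-0.3,0,0,0],[-1,0,-0.4,-0.6,0,0,0],[-1,0,-0.4,-1,0,0,0],[-1,0,-0.4,-1,0,0,0],[-1,0,-0.4,-1,0,0,0]]]'

```text
time: 42.3
tcp_pos: [0.474, -0.0951, 0.3699]
tcp_rot: [2.348, 2.084, 0.009]
ft_force: [0.1, 0.1, 0.8]
grip_width: -0.002
gripper_force: 0.0
```

```bash
python3 - <<'E'
from h import *
s=sense();print(s["time"],s["tcp_pos"],s["qpos"])
a=cam("scene");b=cam("side");w=cam("wrist")
for n,c in(("scene",a),("side",b)):
    q0=proj(c,(.6298,.0021,.2766));print(n,"expect",q0)
    m=cv2.inRange(c["img"],(0,0,0),(50,50,50))
    for k in blobs(m,1,15):
        M=k[:,0].mean(0)
        if np.hypot(*(M-q0))<40: r=cv2.minAreaRect(k);print(" ",r,cv2.contourArea(k))
for k in blobs(brown(a["img"]),3,15):
    q=k[:,0].mean(0)
    if 250<q[0]<300 and 150<q[1]<200: print("grip scene",q)
for k in blobs(brown(b["img"]),3,15):
    q=k[:,0].mean(0); print("side brown",q,cv2.contourArea(k))
E
```

```text
42.3 [ 0.474  -0.0951  0.3699] [-0.9372  0.3225  1.346   2.0043 -0.3612  1.0863  0.4507]
scene expect [290.8475 155.9383]
  ((290.2461242675781, 155.56924438476562), (20.172332763671875, 4.385290145874023), 74.74488067626953) 62.5
side expect [244.7165 119.9881]
grip scene [282.5 185.1]
side brown [468.7854 361.1992] 4381.5
side brown [323.8163 208.9592] 832.0
side brown [467.2767 191.7039] 1278.0
side brown [352.9385 121.8615] 206.5
side brown [113.6984  99.3862] 234.5
side brown [267.1287  69.4386] 687.5
side brown [75.3574 55.0213] 14972.0
```

Emit:
jog_arm --increments '[[[-1,0.1,0.3,0.1,0,0,0],[-1,0.3,0.5,0.13,0,0,0],[-1,0.56,0.6,0.13,0,0,0],[-1,0.56,0.6,0.13,0,0,0],[-1,0.56,0.6,0.13,0,0,0]]]'

```text
time: 42.95
tcp_pos: [0.5717, -0.021, 0.3456]
tcp_rot: [-2.348, -2.085, 0.008]
ft_force: [-0.8, -0.4, 0.6]
grip_width: -0.002
gripper_force: 0.0
```

Emit:
jog_arm --increments '[[[-1,0.3,0.2,0,0,0,0],[-1,0.56,0.36,0,0,0,0],[-1,0.56,0.36,0,0,0,0],[-1,0.56,0.36,0,0,0,0],[-1,0.56,0.36,0,0,0,0]]]'

```text
time: 43.45
tcp_pos: [0.6344, 0.0522, 0.3478]
tcp_rot: [-2.355, -2.079, 0.003]
ft_force: [0.5, -0.5, 0.7]
grip_width: -0.003
gripper_force: 0.0
```

```bash
python3 - <<'E'
from h import *
s=sense();print(s["time"],s["tcp_pos"],s["qpos"],s["ft_force"])
w=cam("wrist");print("handle px",proj(w,(.6298,.0021,.2766)))
H=np.array([.6298,.0021,.2766]);ex=np.array([.9934,-.1148,0]);ey=np.array([.1148,.9934,0])
sa=(H[2]-.076)/.228;a0=np.arcsin(sa);h=H+.228*np.cos(a0)*ey;h[2]=.076;print("a0",a0,"hinge",h)
for a in np.r_[a0,1.0,.8,.6,.4,.2,.05,0]:
    r=.2;cl=.022 if a==a0 else 0
    e=-r*np.cos(a)+(.007+cl)*np.sin(a)+.011;z=r*np.sin(a)+(.007+cl)*np.cos(a)
    P=h+e*ey;P[2]=.076+z;print(round(a,3),P);go(*P,-.115)
E
```

```text
43.45 [0.6344 0.0522 0.3478] [-0.8606  0.5948  1.1325  1.7206 -0.5728  1.2048  0.2988] [ 0.5182 -0.4862  0.7321]
handle px [261.6641 261.8597]
a0 1.0754929618661866 hinge [0.6422 0.1098 0.076 ]
1.075 [0.6355 0.0516 0.2657]
shift [-0.0023  0.0079  0.5494] turn [-0.0006  0.0004 -0.0061] dist 0.08242457065337119
1.0 [0.6318 0.0192 0.2481]
shift [-0.2197  0.0101  0.6674] turn [-0.0006  0.0004 -0.0061] dist 0.10540483448422679
0.8 [ 0.6281 -0.0128  0.2243]
shift [-0.4339  0.0123  0.8257] turn [-0.0006  0.0004 -0.0061] dist 0.13993129140786206
0.6 [ 0.625  -0.0394  0.1947]
shift [-0.6124  0.0142  1.0235] turn [-0.0006  0.0004 -0.0061] dist 0.17891637911277972
0.4 [ 0.6227 -0.0596  0.1603]
shift [-0.748   0.0157  1.2527] turn [-0.0006  0.0004 -0.0061] dist 0.218873283451716
0.2 [ 0.6212 -0.0727  0.1226]
shift [-0.8354  0.0167  1.5044] turn [-0.0006  0.0004 -0.0061] dist 0.2581286827898546
0.05 [ 0.6206 -0.0774  0.093 ]
shift [-0.8672  0.0172  1.7018] turn [-0.0006  0.0004 -0.0061] dist 0.28650642517399244
0.0 [ 0.6205 -0.078   0.083 ]
shift [-0.8711  0.0173  1.7684] turn [-0.0006  0.0004 -0.0061] dist 0.29570130667243694
```

Emit:
jog_arm --increments '[[[-1,0,0.01,0.2,0,0,0],[-1,0,0.01,0.4,0,0,0],[-1,0,0.01,0.55,0,0,0],[-1,0,0.01,0.55,0,0,0],[-1,0,0.01,0.55,0,0,0]]]'

```text
time: 44.0
tcp_pos: [0.6369, 0.0532, 0.2665]
tcp_rot: [2.353, 2.081, 0.0]
ft_force: [0.8, -0.1, 0.3]
grip_width: -0.001
gripper_force: 0.0
```

Emit:
jog_arm --increments '[[[-1,-0.1,0,0.06,0,0,0],[-1,-0.2,0,0.12,0,0,0],[-1,-0.28,0,0.16,0,0,0],[-1,-0.35,0.01,0.22,0,0,0],[-1,-0.43,0.01,0.28,0,0,0],[-1,-0.5,0.01,0.35,0,0,0],[-1,-0.56,0.01,0.42,0,0,0],[-1,-0.61,0.01,0.48,0,0,0],[-1,-0.61,0.01,0.48,0,0,0]]]'

```text
time: 44.9
tcp_pos: [0.6263, -0.0376, 0.1921]
tcp_rot: [-2.352, -2.08, 0.004]
ft_force: [-0.7, -0.3, -0.8]
grip_width: 0.002
gripper_force: 0.0
```

```bash
python3 - <<'E'
from h import *
s=sense();print(s["time"],s["tcp_pos"],s["qpos"],s["ft_force"],s["wrist_torque"])
a=cam("scene")
h=np.array([.6422,.1098,.076]);ey=np.array([.1148,.9934,0])
for t in(1.07,.8,.6,.5,.4): print(t,proj(a,h-.228*np.cos(t)*ey+[0,0,.228*np.sin(t)]))
for k in blobs(cv2.inRange(a["img"],(0,0,0),(50,50,50)),1,15):
    M=k[:,0].mean(0)
    if 220<M[0]<320 and 130<M[1]<240: print(cv2.minAreaRect(k))
E
```

```text
44.9 [ 0.6263 -0.0376  0.1921] [-0.6223  0.7171  0.9622  1.8936 -0.7328  0.9353  0.5725] [-0.6597 -0.3151 -0.7795] [ 0.0502  0.0272 -0.0681]
1.07 [290.4365 156.131 ]
0.8 [271.6824 167.669 ]
0.6 [260.9536 177.3845]
0.5 [256.7543 182.4212]
0.4 [253.3713 187.4893]
((246.5135040283203, 185.58108520507812), (12.494322776794434, 7.069156646728516), 80.53767395019531)
((260.38238525390625, 177.5294189453125), (19.645383834838867, 3.8805696964263916), 75.96376037597656)
((276.0, 157.0), (28.0, 46.0), 0.0)
```

The clamp is following at about 0.6 rad. Pressing it down the rest of the way.

Emit:
jog_arm --increments '[[[-1,-0.05,0,0.07,0,0,0],[-1,-0.1,0,0.15,0,0,0],[-1,-0.14,0,0.22,0,0,0],[-1,-0.17,0,0.3,0,0,0],[-1,-0.2,0,0.38,0,0,0],[-1,-0.22,0,0.46,0,0,0],[-1,-0.24,0,0.54,0,0,0],[-1,-0.25,0,0.62,0,0,0],[-1,-0.26,0,0.68,0,0,0],[-1,-0.26,0,0.71,0,0,0],[-1,-0.26,0,0.72,0,0,0],[-1,-0.26,0,0.72,0,0,0]]]'

```text
time: 46.15
tcp_pos: [0.6231, -0.0749, 0.0857]
tcp_rot: [-2.351, -2.084, -0.0]
ft_force: [-0.2, 0.3, -0.3]
grip_width: -0.0
gripper_force: 0.0
```

Emit:
jog_arm --increments '[[[-1,0,0,0.01,0,0,0],[-1,0,0,0.02,0,0,0],[-1,0,0,0.02,0,0,0]]]'

```text
time: 46.45
tcp_pos: [0.6235, -0.075, 0.0832]
tcp_rot: [2.35, 2.084, 0.001]
ft_force: [0.9, -0.3, 1.8]
grip_width: 0.003
gripper_force: 0.7
```

Emit:
jog_arm --increments '[[[-1,0,0,0.01,0,0,0],[-1,0,0,0.02,0,0,0],[-1,0,0,0.02,0,0,0]]]'

```text
time: 46.75
tcp_pos: [0.6236, -0.0751, 0.0829]
tcp_rot: [-2.35, -2.083, -0.005]
ft_force: [-4.4, 2.3, 19.1]
grip_width: 0.003
gripper_force: 9.6
```

```bash
python3 - <<'E'
from h import *
s=sense();print(s["tcp_pos"],s["ft_force"],s["wrist_torque"])
E
```

```text
[ 0.6236 -0.0751  0.0829] [-4.3827  2.3275 19.1094] [ 0.6503  1.0619 -0.0072]
```

Emit:
jog_arm --increments '[[[-1,0,0,-0.2,0,0,0],[-1,0,0,-0.5,0,0,0],[-1,0,0,-0.8,0,0,0],[-1,0,0,-1,0,0,0],[-1,0,0,-1,0,0,0]]]'

```text
time: 47.25
tcp_pos: [0.6258, -0.0767, 0.2347]
tcp_rot: [2.346, 2.079, 0.009]
ft_force: [0.6, 0.7, -0.4]
grip_width: 0.001
gripper_force: 0.0
```

Emit:
jog_arm --increments '[[[-1,0,0,-0.3,0,0,0],[-1,0,0,-0.6,0,0,0],[-1,0,0,-0.6,0,0,0],[-1,0,0,-0.6,0,0,0]]]'

```text
time: 47.65
tcp_pos: [0.6232, -0.0749, 0.3199]
tcp_rot: [2.351, 2.084, 0.002]
ft_force: [-0.1, -0.1, -1.0]
grip_width: -0.003
gripper_force: 0.0
```

```bash
python3 - <<'E'
from h import *
s=sense();print(s["time"],s["tcp_pos"],s["qpos"][2])
a=cam("scene");b=cam("side")
h=np.array([.6422,.1098,.076]);ex=np.array([.9934,-.1148,0]);ey=np.array([.1148,.9934,0])
for t in(0,.1): print(t,[proj(c,h-.228*np.cos(t)*ey+[0,0,.228*np.sin(t)]) for c in(a,b)])
tab=np.array([.464,.013,.08])+.077*ex-.104*ey;print("tab expected",[proj(c,tab) for c in(a,b)])
for n,c in(("scene",a),("side",b)):
  for k in blobs(cv2.inRange(c["img"],(0,0,0),(50,50,50)),1,15):
    M=k[:,0].mean(0)
    if 190<M[0]<320 and 130<M[1]<250: print(n,cv2.minAreaRect(k))
o=cv2.imread("pics/scene0.png");d=cv2.absdiff(o,a["img"]).max(2)
for n,p in dict(tape=(.7354,-.2299,.024),stapler=(.7186,.2232,.03),pot=(.71,.3746,.05)).items():
    u,v=np.round(proj(a,p)).astype(int);print(n,"mean diff",d[v-20:v+20,u-25:u+25].mean(),(d[v-20:v+20,u-25:u+25]>60).sum())
for k in blobs(brown(a["img"]),3,15):
    q=k[:,0].mean(0)
    if 230<q[0]<320 and 130<q[1]<240: print("lid grip",q,plane(a,q,.085))
E
```

```text
47.65 [ 0.6232 -0.0749  0.3199] 1.0913337627610602
0 [array([248.0704, 206.9106]), array([267.1078, 195.0902])]
0.1 [array([248.183 , 202.2871]), array([267.0658, 189.5988])]
tab expected [array([246.1304, 182.0665]), array([240.3177, 204.8117])]
scene ((247.63998413085938, 207.47999572753906), (19.516149520874023, 4.242640495300293), 81.8698959350586)
scene ((246.5, 185.5), (13.0, 7.0), 90.0)
tape mean diff 4.843 0
stapler mean diff 4.8715 0
pot mean diff 4.868 0
lid grip [282.5  184.98] [0.5741 0.0014 0.085 ]
```

The clamp is level, the tray and lid haven't moved since the stop, and the bystanders haven't moved. Handing in.

```bash
python3 -c "
from workcell import sign_off
print(sign_off())"
```

```text
the job is handed in; nothing more can be done
None
```

The job is handed in: three cartons in the tray, lid seated, pin parked in the notch, tray shut to its stop, clamp fully down and bystanders unmoved. I viewed 17 pictures, over the limit of 14.

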